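Pack the sewing-machine accessories and stack the spare tray on top

ROBOT

A 6-joint arm with a two-finger parallel gripper is mounted at the origin on a cart in front of the work surface, level with it; the furniture and walls round the work are solid. World frame = base frame: x ahead of the robot, y to its left, z up, the work surface at z = 0. Lengths are in mm, angles in rad, forces in N, time in s.
With the tool pointing down it reaches from about 250 to 775 mm from the base axis. Payload 4 kg.
Tool frame: the origin (TCP) lies at the very end of the fingers, on their centre line; the grasp point (between the pads) lies r.pinch_z behind it (r.pinch_z is the distance from the TCP to the grasp point, in mm); x points along the fingers, y is the direction in which the jaws open and shut, and the axes are right-handed (so a half turn about x gives the same grasp; the last joint's range is limited). The gripper opens to 85 mm and grips with 20 to 120 N. Pads are 22 mm wide; open, the fingers measure 114 mm over their backs; the gripper's body (76 mm by 85 mm) begins 54 mm behind the grasp point. The pads swing forward as they close: fully open they stand 13 mm farther back than shut.
Start: joints at [1.136, 0.087, 1.371, -0, 1.684, -0.103], TCP at [179.169, 520.015, 231.341] pointing down, gripper open.
Joint ranges: [-3.1, 3.1], [-0.76, 2.03], [0.27, 2.55], [-1.08, 4.22], [0.17, 2.65], [-2.57, 2.57]. Speed limits (rad/s): [2.79, 2.79, 3.14, 3.14, 3.14, 3.14].

INTERFACE

Orientations are given as [roll, pitch, yaw] about the fixed x, y, z axes, in that order (R = Rz(yaw) Ry(pitch) Rx(roll)).
In Python, from rig import r gives the robot as it stands.
- The arm moves only by the tool play_rows, never from a script. Its argument "commands" is a list of rows, each a list of 5 numbers: the gripper's target within -1 to 1 (fully open at 1, half-way at 0, shut at -1), then the shift along the tool's x, y, z in cm, then the turn about the tool's x in rad. A call has 1 to 12 rows; each row shifts and turns the commanded pose from where the row before left it, along the tool's axes as they then stand; what a row does not reach is not made up. A row lasts 1/8 s, in which the tool goes at most 62.5 mm and 10.7 degrees, less where a joint would pass 70% of its speed; a pose out of reach is approached as far as the arm can. A call is refused whole if a number of a shift passes 6.25 or a number of a turn 0.188, either way. A call with a gripper value outside its range is refused whole. The fingers move at their own pace and stop on an object; "grip_force" is the grip in N (left out, the last holds). Time passes only in rows, so rows that do not move let the fingers close. It gives the time, the measured TCP pose, the force and the opening at its end, in the units of the state.
- r.read_state(): the state, without advancing time (a new reading comes with each control period).
- r.snapshot(name): name is "side" or "top" or "wrist"; returns the picture (480x640x3 uint8, red, green, blue); there is no depth.
- r.get_calibration(name): a dict with "camera_matrix" (3x3 intrinsics, pixels), "dist_coeffs" ([k1, k2, p1, p2, k3] as OpenCV has them; the pictures are not rectified), "eye" and "orientation" of the camera in the world. Camera axes: x right, y up, looking along -z (the intrinsics and any distortion apply to the point x, -y, -z); pixel columns grow to the right and rows downward; lengths in mm; the calibration is good to about 2 mm. A picture is of the moment at which its call begins: read the wrist's pose just before it. get_calibration takes no time and is no camera call; for the wrist camera it gives the pose at the moment of the call.
- r.close_job(): hands the job in, once; it reports no verdict.
Trained networks look in the newest picture that a camera, given by its name, has taken for a name from the list of things; names that differ only in an ending like _2 or _b are one class to them, and where a whole thing is asked for, a point or a joint stands for the part that bears it (a point fixed in the world has none). Each returns a list of dicts, best first, with "score" (0 to 1); they miss things now and then, are a little off and sometimes report something else, mostly with a low value. They report only what shows in the picture. A call takes as long as a camera call.
- r.find_in(name, camera): "bbox" ([centre column, centre row, width, height] as shares, 0 to 1, of the picture: columns of its width, rows of its height, round what is visible of it).
- r.cut_out(name, camera): "region" (480x640 bool, what is visible of it) and "bbox" ([centre column, centre row, width, height] as shares, 0 to 1, of the picture: columns of its width, rows of its height, round what is visible of it).
The state is a dict: "time_s": time; "qpos": joint angles; "dq": joint speeds; "tau": joint torques, N m; "tool_pos": TCP position; "ee_rot": TCP orientation; "wrist_force": force on the tool from outside, world axes, zero at the start; "moment": the same for the moment, N m; "opening": finger opening in mm.
Only numpy, scipy, OpenCV 4.12 (cv2) and the standard library are available. Lean on these libraries where they do the work, as an engineer would, in place of code of your own. Each camera call takes 0.05 s, during which the arm holds its last target.

TASK

Pack this machine's accessories in the divided tray: the short white screwdriver lying in the long compartment, the small bobbin lying flat in the square compartment at the end that has notches close to it, and the spool of thread standing in the other square compartment; leave the longer screwdriver and the big bobbin where they lie, for they belong to another machine. Then set the empty plain tray on top, turned end for end to the divided one so that its lugs rest on the lower rim and it sits level and fully seated, stacked, not nested down on the parts.

Things in the scene. Friction and masses are not known exactly. Their poses are not given: they have to be found in the camera images.
- divided_tray: Grey tray with floor dividers, 164x136 rim, 64 high (mm); else like plain_tray. Origin mid underside, z up, x lengthwise, +x to the end with close notches. Floor 2.5 up, 136x108; walls lean out. Grip foot fills |x|<29,|y|<14. Dividers 14.5 high: along y=0; along x=0 at y<0. Bays: long y>0; square y<0: bobbin x>0, spool x<0. Fingers fit at (+-36,-31) closing along x, (40,29) closing along y.
- plain_tray: Like divided_tray, no dividers, 0.3 kg or less. Origin mid underside. Both: long sides notched at x=46 and -14 (26 wide), lug under each, 6 to 20 up. Mid grip: block 44(x)x14(y), upright sides 44 to 56 up, wider below; fingers go inside the tray, closing along y. With +x over the other's -x, lugs sit on its rim: underside 58 above the other's (4.5 play); same way round it nests. Starts crosswise.
- spool: Spool of cream thread standing upright, 25 mm in diameter, 52 mm high. Origin: centre of its underside, z up its axis. Belongs in the tray, standing.
- bobbin: Small bobbin lying flat, 20 mm in diameter, 11 mm high, pale grey flanges with white thread. Origin: centre of its underside, z up its axis. Belongs in the tray.
- driver: The SHORTER of two like white screwdrivers, lying flat, 65 mm long, 10 high. Origin mid length, underside; y runs along it: thin blade y=-32 to 0, cross bar 20 mm wide (x) at y=0 to 10, handle 8 mm wide (x) y=10 to 31, pinched at y=20. Belongs in the tray.
- long_driver: The LONGER of the two like white screwdrivers, 80 mm long, 27 mm over its cross bar, 13 mm high, lying flat. Origin: middle of its length at its underside, y along it. Does not belong: leave it where it lies.
- big_bobbin: Big bobbin lying flat, 30 mm in diameter, 15 mm high, white flanges with grey thread. Origin: centre of its underside. Does not belong: leave it where it lies.

How it is judged (in metres and radians):
On the way:
1. driver, bobbin and spool each in its own compartment of the divided tray (x of driver in the frame of divided_tray between -0.05 and 0.05 m and y of driver in the frame of divided_tray between 0.004 and 0.058 m and z of driver in the frame of divided_tray between -0.002 and 0.012 m and x of bobbin in the frame of divided_tray between 0.006 and 0.066 m and y of bobbin in the frame of divided_tray between -0.056 and -0.004 m and z of bobbin in the frame of divided_tray between -0.002 and 0.012 m and x of spool in the frame of divided_tray between -0.066 and -0.006 m and y of spool in the frame of divided_tray between -0.056 and -0.004 m and z of spool in the frame of divided_tray between -0.002 and 0.012 m and angle between driver's own z axis and vertical below 0.25 rad and angle between bobbin's own z axis and vertical below 0.2 rad and angle between spool's own z axis and vertical below 0.15 rad), for 0.2 s.
At the end, for the whole second after the job is handed in: Short driver, small bobbin (flat) and spool (upright) each on the floor of its own compartment of the divided tray; the plain tray turned end for end on top, its underside 55 to 61 mm above the lower one's, centred within 8 mm, level within 0.04 rad; all at rest (all of step 1 and x of plain_tray in the frame of divided_tray between -0.008 and 0.008 m and y of plain_tray in the frame of divided_tray between -0.008 and 0.008 m and z of plain_tray in the frame of divided_tray between 0.055 and 0.061 m and angle between each of plain_tray, divided_tray's own z axis and vertical below 0.04 rad and angle between the x axis of plain_tray and the x axis of divided_tray, either way round below 0.12 rad and linear speed of each of driver, bobbin, spool, plain_tray, divided_tray below 0.02 m/s); the robot touches nothing.
It fails at once if the longer screwdriver or the big bobbin was moved more than 30 mm (distance of any of long_driver, big_bobbin from where it was at the start of the episode above 0.03 m).
It also fails if it takes over 109 s, if anything falls off the work surface, if the arm or the gripper's body presses on something with over 40 N, if the wrist force passes 120 N, or if a joint passes its speed limit or range.

## Working session

There is one attempt and no reset: what is moved stays moved. The work goes in short steps, Python scripts to look and compute and a tool call to move; the robot and the scene stay as the last step left them, time stands still between calls to the robot, and variables do not carry over. Pictures are saved under pics/ and viewed, and the job is handed in when it is done.

Besides the shell and the picture viewer there is one more tool, called in YAML: its name, and indented under it one key for each argument. play_rows: Moves the arm, as the interface text tells. Its arguments: {"type":"object","properties":{"commands":{"type":"array"},"grip_force":{"type":"number"}},"required":["commands"]}

```bash
ls; mkdir -p pics; python3 - <<'E'
from rig import r
import cv2,numpy as np
s=r.read_state(); print(s, r.pinch_z)
for n in ("side","top","wrist"):
    im=r.snapshot(n); cv2.imwrite(f"pics/{n}0.png",im[:,:,::-1])
    c=r.get_calibration(n); print(n,c)
E
```

```text
pics
{'time_s': 0.0, 'qpos': array([ 1.13588781e+00,  8.79742710e-02,  1.37229830e+00,  2.98412399e-05,
        1.68360557e+00, -1.03108331e-01]), 'dq': array([-9.94883281e-04, -7.15319411e-05,  1.21403978e-03, -1.48187275e-03,
       -7.40895753e-04, -3.06652674e-04]), 'tau': array([ 3.78532723e-04, -3.51857865e+01, -3.13273537e+01,  5.06608899e-06,
        1.08954823e-02,  3.49520413e-06]), 'tool_pos': array([178.94295791, 519.53544674, 230.10625854]), 'ee_rot': array([-1.68688109,  1.56851064, -2.01867795]), 'wrist_force': array([ 0.32686111, -0.31584514,  0.62184938]), 'moment': array([ 0.01749006, -0.02461417,  0.01507992]), 'opening': 85.36222768304019} 18.700000000000003
side {'camera_matrix': array([[621.5231741 ,   0.        , 321.30920842],
       [  0.        , 621.5231741 , 249.84881052],
       [  0.        ,   0.        ,   1.        ]]), 'dist_coeffs': array([0.06435577, 0.        , 0.        , 0.        , 0.        ]), 'eye': array([243.24713232, 609.86342892, 513.5656177 ]), 'orientation': array([ 1.01147862e+00, -2.66026393e-03, -2.80448927e+00])}
top {'camera_matrix': array([[519.03856474,   0.        , 326.05753945],
       [  0.        , 519.03856474, 239.24517002],
       [  0.        ,   0.        ,   1.        ]]), 'dist_coeffs': array([0.0208958, 0.       , 0.       , 0.       , 0.       ]), 'eye': array([ 459.48724798, -132.01076941,  886.61915209]), 'orientation': array([ 0.05019475,  0.01790686, -1.54839741])}
wrist {'camera_matrix': array([[334.0103491 ,   0.        , 324.64336311],
       [  0.        , 334.0103491 , 242.18781199],
       [  0.        ,   0.        ,   1.        ]]), 'dist_coeffs': array([-0.03335476,  0.        ,  0.        ,  0.        ,  0.        ]), 'eye': array([106.96686696, 545.06478517, 373.70632813]), 'orientation': array([-0.30422224,  0.0020719 ,  1.23838133])}
```

View pics/top0.png

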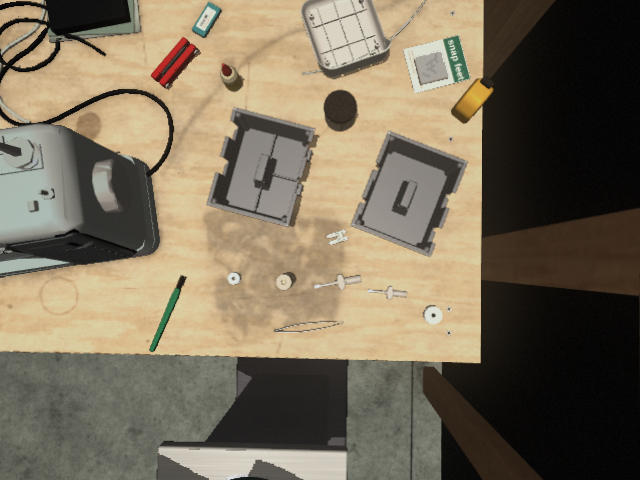

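View pics/side0.png

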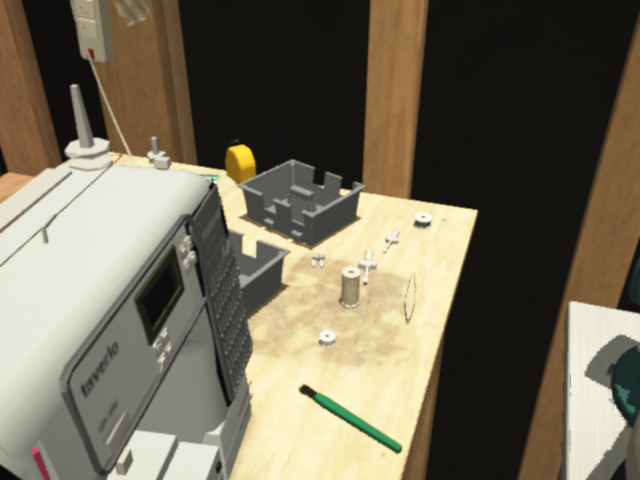

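View pics/wrist0.png

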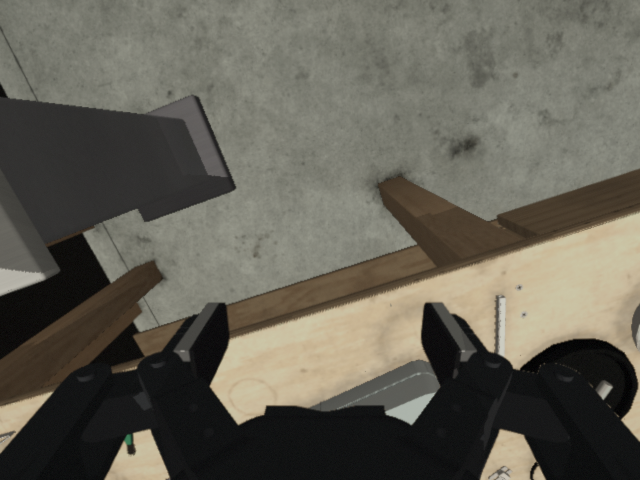

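```bash
cat > h.py <<'E'
from rig import r
import cv2,numpy as np
from scipy.spatial.transform import Rotation as R
def cal(n):
    c=r.get_calibration(n); return c
def rays(c,px):
    px=np.array(px,float).reshape(-1,1,2)
    u=cv2.undistortPoints(px,c["camera_matrix"],c["dist_coeffs"]).reshape(-1,2)
    d=np.c_[u[:,0],-u[:,1],-np.ones(len(u))]
    return R.from_euler('xyz',c["orientation"]).apply(d)
def toplane(c,px,z):
    d=rays(c,px); e=c["eye"]; t=(z-e[2])/d[:,2]
    return e+d*t[:,None]
def project(c,P):
    P=np.array(P,float).reshape(-1,3)
    q=R.from_euler('xyz',c["orientation"]).inv().apply(P-c["eye"])
    q=q*[1,-1,-1]
    p,_=cv2.projectPoints(q.reshape(-1,1,3),np.zeros(3),np.zeros(3),c["camera_matrix"],c["dist_coeffs"])
    return p.reshape(-1,2)
def tool():
    s=r.read_state(); return s, R.from_euler('xyz',s["ee_rot"]).as_matrix()
def snap(n,f):
    im=r.snapshot(n); cv2.imwrite("pics/"+f,im[:,:,::-1]); return im
E
python3 - <<'E'
from h import *
np.set_printoptions(precision=1,suppress=True)
s,T=tool(); print(s["time_s"],T)
c=cal("top")
names=["divided_tray","plain_tray","spool","bobbin","driver","long_driver","big_bobbin"]
for n in names:
    for o in r.cut_out(n,"top")[:3]:
        b=np.array(o["bbox"])*[640,480,640,480]
        m=o["region"]; ys,xs=np.nonzero(m); cen=[xs.mean(),ys.mean()]
        (rc,wh,a)=cv2.minAreaRect(np.c_[xs,ys].astype(np.float32))
        print(n,round(o["score"],2),b,np.array(cen),toplane(c,cen,5)[0],wh,a)
pts={"mach corner near":(158,250),"machnear2":(0,285),"top right":(150,180)}
for k,p in pts.items(): print(k,toplane(c,p,0),toplane(c,p,250))
print(r.read_state()["time_s"])
E
```

```text
0.15 [[-0.   0.3  0.9]
 [-0.   0.9 -0.3]
 [-1.  -0.  -0. ]]
divided_tray 0.78 [259.7 168.5 109.  120.1] [261.7 167.4] [624.3  -2.1   5. ] (89.87308502197266, 104.45661926269531) 15.668160438537598
plain_tray 0.93 [410.2 192.8 110.6 125.7] [408.9 193.1] [ 585.1 -254.4    5. ] (85.98893737792969, 102.98774719238281) 21.571308135986328
spool 0.69 [284.5 281.5  20.3  17.4] [284.9 281.5] [430.1 -47.1   5. ] (14.546476364135742, 17.708751678466797) 71.56504821777344
bobbin 0.7 [234.9 278.9   8.9   9.4] [233.  278.6] [433.   41.4   5. ] (9.0, 10.0) 90.0
driver 0.69 [387.3 291.5  38.6  13.4] [394.3 292.8] [ 415.5 -232.3    5. ] (12.0208158493042, 35.49676513671875) 81.8698959350586
long_driver 0.56 [336.1 281.   47.1  17.7] [342.6 281.3] [ 432.7 -144.9    5. ] (45.81228256225586, 14.988917350769043) 2.2025983333587646
big_bobbin 0.78 [431.7 316.1  19.7  17.2] [432.6 314.5] [ 380.7 -297.2    5. ] (17.0, 19.0) 90.0
mach corner near [[479.  172.7   0. ]] [[473.5  86.7 250. ]]
machnear2 [[413.5 440.    0. ]] [[426.4 278.7 250. ]]
top right [[599.5 191.1   0. ]] [[560. 100. 250.]]
0.5
```

```bash
python3 - <<'E'
import cv2
im=cv2.imread("pics/top0.png")
cv2.imwrite("pics/top0z.png",cv2.resize(im[95:345,195:485],None,fx=2.7,fy=2.4*1.0,interpolation=cv2.INTER_CUBIC))
E
```

```text
(no output)
```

View pics/top0z.png

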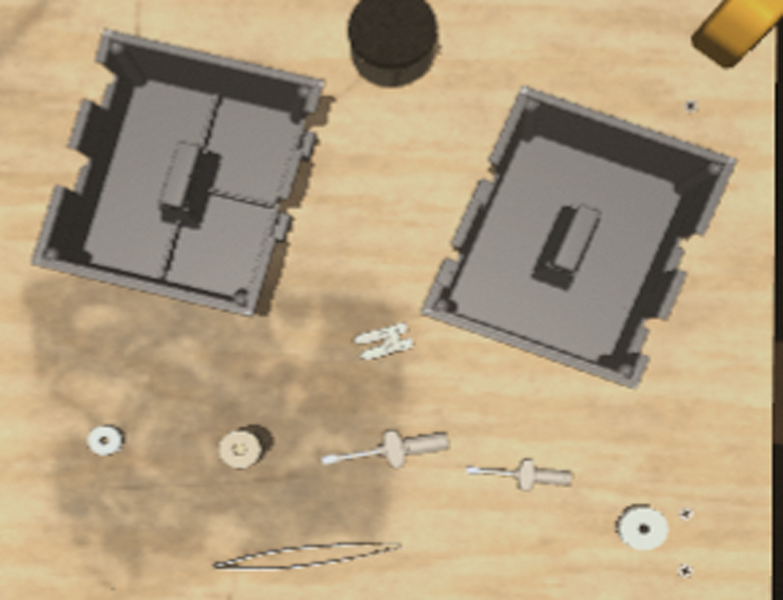

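play_rows:
  commands:
    - [1,0,-5.4,2.8,0]
    - [1,0,-5.4,2.8,0]
    - [1,0,-5.4,2.8,0]
    - [1,0,-5.4,2.8,0]
    - [1,0,-5.4,2.8,0]
    - [1,0,-5.4,2.8,0]
    - [1,0,-5.4,2.8,0]

```text
time_s: 1.38
tool_pos: [241.1, 97.2, 231.7]
ee_rot: [0.394, 1.568, 0.064]
wrist_force: [1.5, -0.5, 0.4]
opening: 85.4
```

play_rows:
  commands:
    - [1,0.6,-2.15,5.3,0]
    - [1,0.6,-2.15,5.3,0]
    - [1,0.6,-2.15,5.3,0]
    - [1,0.6,-2.15,5.3,0]
    - [1,0.6,-2.15,5.3,0]
    - [1,0,-2.15,5.3,0]
    - [1,0,0,0,-0.165]
    - [1,0,0,0,-0.165]
    - [1,0,0,0,0]

```text
time_s: 2.5
tool_pos: [500.1, -126.9, 201.1]
ee_rot: [2.297, 1.57, 2.293]
wrist_force: [0.1, -0.4, -0.9]
opening: 85.4
```

```bash
python3 - <<'E'
from h import *
np.set_printoptions(precision=2,suppress=True)
s,T=tool(); print(s["time_s"],s["tool_pos"],s["qpos"],T)
im=snap("wrist","w1.png")
E
```

```text
2.5 [ 500.08 -126.91  201.15] [-0.36  0.02  1.5   0.    1.62 -1.93] [[-0.  0.  1.]
 [ 0.  1. -0.]
 [-1.  0. -0.]]
```

View pics/w1.png

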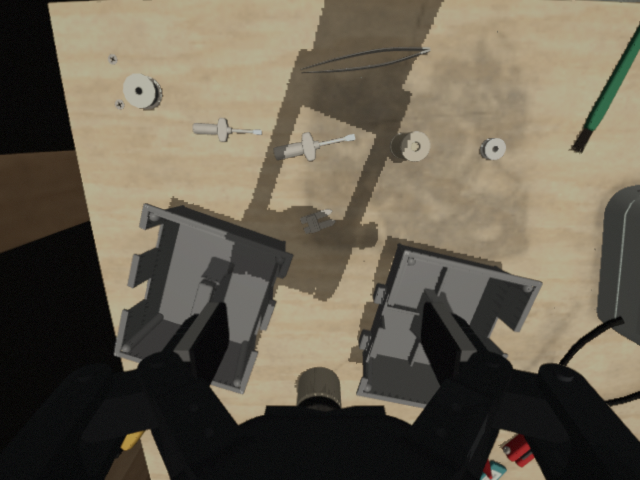

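```bash
cat > loc.py <<'E'
from h import *
def seg(n,cam,zp=5):
    c=cal(cam); out=[]
    for o in r.cut_out(n,cam)[:2]:
        m=o["region"]; ys,xs=np.nonzero(m)
        P=toplane(c,np.c_[xs,ys],zp)[:,:2]
        mu=P.mean(0); w,V=np.linalg.eigh(np.cov((P-mu).T))
        (rc,wh,a)=cv2.minAreaRect(P.astype(np.float32))
        out.append((o["score"],len(xs),mu,V[:,1],rc,wh,a))
        print(n,cam,"score %.2f n %d mean %s axis %s rect %s %s %.1f"%(o["score"],len(xs),mu.round(1),V[:,1].round(3),np.round(rc,1),np.round(wh,1),a))
    return out
E
python3 - <<'E'
from loc import *
for n,z in [("spool",26),("bobbin",8),("driver",6),("long_driver",6),("big_bobbin",12)]:
    seg(n,"wrist",z)
c=cal("wrist")
for nm,p,z in [("spool topc",(417,146),52),("bobbin",(494,148),11),("drv handle end",(193,128),5),("drv bar",(223,129),6),("drv tip",(262,132),3),("bb",(139,92),15)]:
    print(nm,toplane(c,p,z).round(1))
im=cv2.imread("pics/w1.png")
cv2.imwrite("pics/w1z.png",cv2.resize(im[60:260,100:367],None,fx=3,fy=3,interpolation=cv2.INTER_CUBIC))
cv2.imwrite("pics/w1y.png",cv2.resize(im[180:400,340:560],None,fx=2.7,fy=2.7,interpolation=cv2.INTER_CUBIC))
cv2.imwrite("pics/w1x.png",cv2.resize(im[190:400,100:310],None,fx=2.8,fy=2.8,interpolation=cv2.INTER_CUBIC))
E
```

```text
spool wrist score 0.56 n 971 mean [431.  -47.8] axis [0.115 0.993] rect [431.8 -48.1] [26.7 36.1] 3.7
bobbin wrist score 0.92 n 453 mean [433.6  38.5] axis [0.029 1.   ] rect [433.9  38.8] [20.  24.7] 0.3
driver wrist score 0.74 n 616 mean [ 415.3 -228.4] axis [0.061 0.998] rect [ 416.4 -222.1] [64.7 20.5] 73.4
long_driver wrist score 0.81 n 946 mean [ 432.5 -145.1] axis [-0.208  0.978] rect [ 432.1 -137.4] [79.3 25.5] 89.7
big_bobbin wrist score 0.84 n 1114 mean [ 380.4 -295.5] axis [0.302 0.953] rect [ 380.4 -295.2] [36.7 29.8] 80.6
spool topc [[430.5 -48.1  52. ]]
bobbin [[433.   38.3  11. ]]
drv handle end [[ 413.8 -254.1    5. ]]
drv bar [[ 415.  -224.6    6. ]]
drv tip [[ 418.1 -187.5    3. ]]
bb [[ 381.7 -297.2   15. ]]
```

View pics/w1z.png

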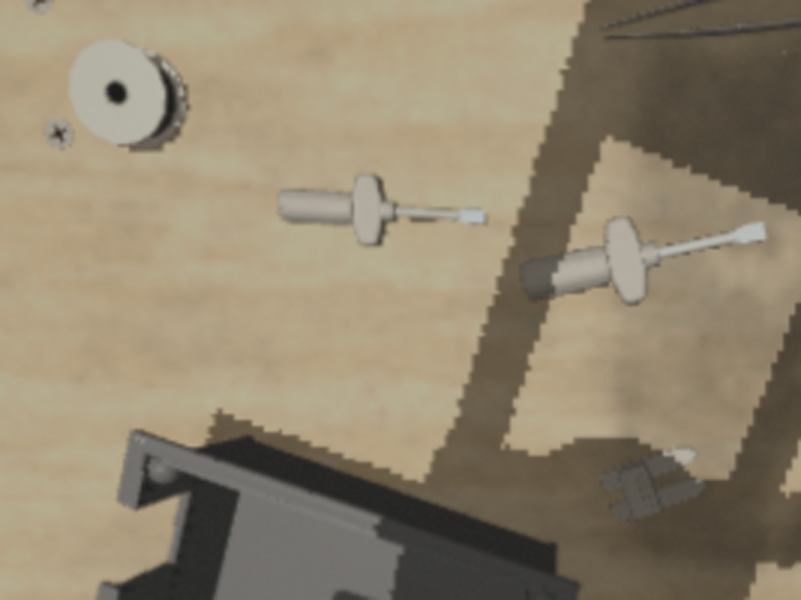

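View pics/w1y.png

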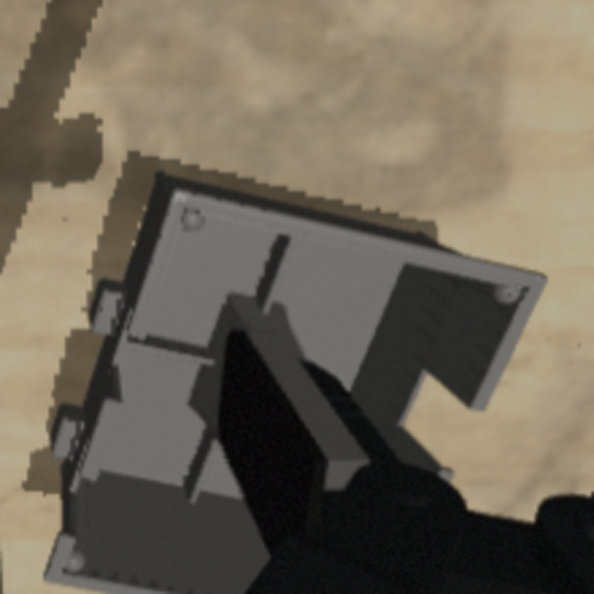

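View pics/w1x.png

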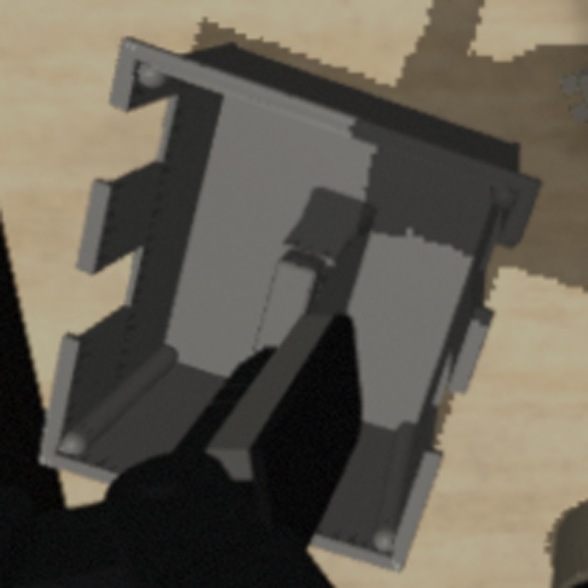

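```bash
cat > fit.py <<'E'
from h import *
from scipy.optimize import least_squares
def fit(obs,c,x0):
    # obs: list of (local xyz, px)
    L=np.array([o[0] for o in obs],float); p=np.array([o[1] for o in obs],float)
    def w(v): 
        return np.c_[np.cos(v[2])*L[:,0]-np.sin(v[2])*L[:,1]+v[0], np.sin(v[2])*L[:,0]+np.cos(v[2])*L[:,1]+v[1], L[:,2]]
    s=least_squares(lambda v:(project(c,w(v))-p).ravel(),x0,x_scale=[1,1,.01],loss='soft_l1')
    return s.x, (project(c,w(s.x))-p)
def world(v,L):
    L=np.array(L,float).reshape(-1,3)
    return np.c_[np.cos(v[2])*L[:,0]-np.sin(v[2])*L[:,1]+v[0], np.sin(v[2])*L[:,0]+np.cos(v[2])*L[:,1]+v[1], L[:,2]]
E
python3 - <<'E'
from fit import *
np.set_printoptions(precision=2,suppress=True)
c=cal("top")
z=lambda x,y:(x/2.7+195,y/2.4+95)
cor=[(82,68,64),(82,-68,64),(-82,-68,64),(-82,68,64)]
d=list(zip(cor,[z(105,31),z(323,82),z(254,313),z(33,263)]))
vd,e=fit(d,c,[624,-2,-.25]); print(vd,np.degrees(vd[2]),e.tolist())
p=list(zip(cor,[z(640,387),z(421,312),z(524,88),z(736,160)]))
vp,e=fit(p,c,[585,-254,2.8]); print(vp,np.degrees(vp[2]),e.tolist())
cw=cal("wrist")
w1=lambda x,y:(x/2.7+340,y/2.7+180)
d=list(zip([cor[3],cor[2],(82,-68,64)],[w1(547,274),w1(165,176),w1(45,580)]))
v,e=fit(d,cw,vd); print("wrist",v,np.degrees(v[2]),e.tolist())
w2=lambda x,y:(x/2.8+100,y/2.8+190)
p=list(zip([cor[0],cor[1],cor[2],cor[3]],[w2(123,39),w2(541,181),w2(400,570),w2(40,462)]))
# plain: near-left in image = +x ; image left= world -y
p=list(zip([cor[0],cor[1],cor[2],cor[3]],[w2(123,39),w2(541,181),w2(400,570),w2(40,462)]))
v,e=fit(p,cw,vp); print("wrist",v,np.degrees(v[2]),e.tolist())
E
```

```text
[614.65  -9.97  -0.24] -13.469295678469878 [[-0.18409863495301693, -0.8367553284237914], [0.726658089413661, -1.0997555883831467], [-0.04830278545625788, 1.3598485714433934], [-0.3885069228793441, 0.6580510371506136]]
[ 576.24 -247.84    2.79] 159.69135861913708 [[-0.621966237466097, 0.9324277937989791], [0.1611500416597096, 0.6544644151623515], [-0.4091644601456892, -1.226581753364286], [1.1016646212850105, -0.542222621705946]]
wrist [613.33  -9.71  -0.23] -13.124661966807032 [[-0.41731512038870733, -1.8286351764171513], [1.519254799726923, 3.4005148323358014], [-0.6758336544170334, -0.2479086932310679]]
wrist [ 576.91 -246.73    2.79] 159.6865459512574 [[-0.3884262857056058, -0.5839444875058746], [0.17075922901358354, 0.20776475577895326], [0.6741032066650803, 0.7379769210069753], [-0.3486108251995148, -0.013504735132642054]]
```

play_rows:
  commands:
    - [0,2,-3.9,-2.85,0]
    - [0,2,-3.9,-2.85,0]
    - [0,2,-3.8,-2.85,0]
    - [0,0,0,0,0.181]
    - [0,0,0,0,0.181]
    - [0,0,0,0,0.181]
    - [0,0,0,0,0.181]
    - [0,0,0,0,0.181]
    - [0,0,0,0,0.181]
    - [0,0,0,0,0.181]
    - [0,0,0,0,0.181]

```text
time_s: 4.18
tool_pos: [414.3, -242.5, 141.5]
ee_rot: [0.914, 1.57, -0.543]
wrist_force: [0.2, 0.1, 0.9]
opening: 43.0
```

play_rows:
  commands:
    - [0,0,0,0,0.181]
    - [0,0,0,0,0]

```text
time_s: 4.42
tool_pos: [414.3, -242.5, 141.4]
ee_rot: [1.212, 1.57, -0.417]
wrist_force: [-0.5, -0.4, -0.6]
opening: 43.2
```

```bash
python3 - <<'E'
from loc import *
np.set_printoptions(precision=3,suppress=True)
s,T=tool(); print(s["time_s"],s["tool_pos"],s["qpos"],T)
c=cal("wrist")
im=snap("wrist","w2.png")
seg("driver","wrist",5)
p=s["tool_pos"]; print(project(c,[[p[0],p[1],5],p]))
E
```

```text
4.425 [ 414.28  -242.513  141.445] [-0.648 -0.033  1.674  0.     1.501 -0.59 ] [[ 0.     0.998 -0.058]
 [-0.    -0.058 -0.998]
 [-1.     0.     0.   ]]
driver wrist score 0.68 n 810 mean [ 415.4 -227.8] axis [0.055 0.999] rect [ 415.7 -221.3] [66.3 21.4] 86.7
[[324.334 229.943]
 [324.135 305.513]]
```

View pics/w2.png

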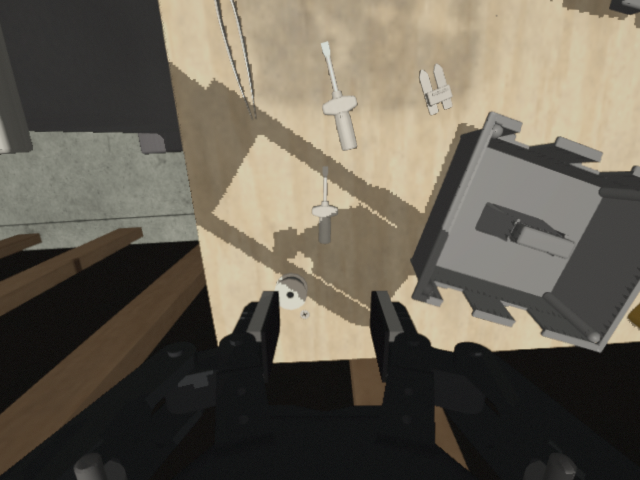

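play_rows:
  commands:
    - [0,4,0,0,0]
    - [0,4,0,0,0]
    - [0,3.3,0,0.1,0]
    - [0,1.5,0,0,0]
    - [0,0.8,0,0,0]
    - [0,0.2,0,0,0]
    - [-1,0,0,0,0]
    - [-1,0,0,0,0]
    - [-1,0,0,0,0]
    - [-1,0,0,0,0]
    - [-1,0,0,0,0]
  grip_force: 40

```text
time_s: 5.9
tool_pos: [415.0, -244.2, 4.4]
ee_rot: [1.038, 1.569, -0.593]
wrist_force: [-0.0, 0.5, 5.7]
opening: 6.6
```

play_rows:
  commands:
    - [-1,-1,0,0,0]
    - [-1,-3,0,0,0]
    - [-1,-5,0,0,0]
    - [-1,-5,0,0,0]
    - [-1,0,0,0,0]

```text
time_s: 6.52
tool_pos: [416.6, -245.4, 148.8]
ee_rot: [0.991, 1.56, -0.64]
wrist_force: [0.6, -0.7, 0.5]
opening: 6.1
```

```bash
python3 - <<'E'
from loc import *
np.set_printoptions(precision=3,suppress=True)
s,T=tool(); print(s["time_s"],s["tool_pos"],s["opening"],s["wrist_force"],T)
im=snap("wrist","w3.png")
from fit import world
v=[614.2,-9.9,np.radians(-13.4)]
for L in [(40,29,0),(36,-31,0),(-36,-31,0)]: print(L,world(v,L))
c=cal("wrist"); print(c["eye"],project(c,s["tool_pos"]))
cv2.imwrite("pics/w3z.png",cv2.resize(im[180:380,220:440,::-1],None,fx=3,fy=3,interpolation=cv2.INTER_CUBIC))
E
```

```text
6.525 [ 416.579 -245.353  148.774] 6.140238493557622 [ 0.606 -0.722  0.479] [[ 0.008  0.998 -0.06 ]
 [-0.006 -0.06  -0.998]
 [-1.     0.009  0.006]]
(40, 29, 0) [[659.832   9.041   0.   ]]
(36, -31, 0) [[642.036 -48.399   0.   ]]
(-36, -31, 0) [[571.996 -31.713   0.   ]]
[ 419.538 -167.182  288.868] [[327.236 310.389]]
```

View pics/w3z.png

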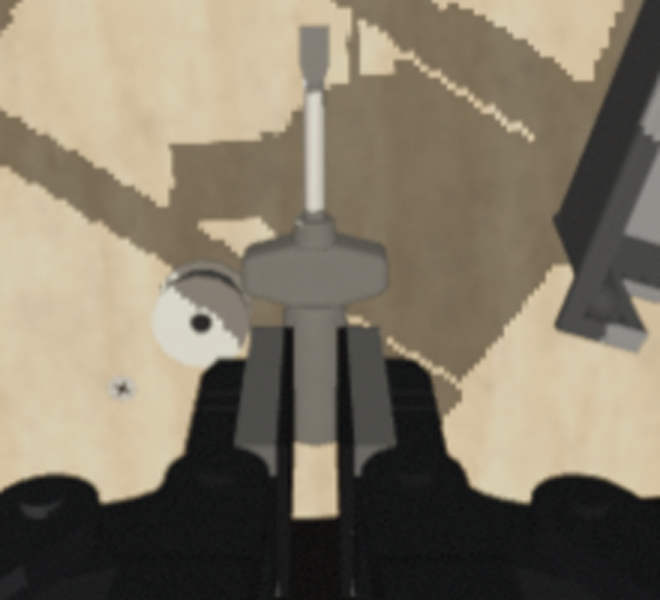

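play_rows:
  commands:
    - [-1,0,0,0,-0.1745]
    - [-1,0,0,0,-0.1745]
    - [-1,0,0,0,-0.1745]
    - [-1,0,0,0,-0.1745]
    - [-1,0,0,0,-0.1745]
    - [-1,0,0,0,-0.1745]
    - [-1,0,0,0,-0.1745]
    - [-1,0,0,0,-0.1745]

```text
time_s: 7.58
tool_pos: [413.0, -242.7, 140.9]
ee_rot: [2.698, 1.566, 2.469]
wrist_force: [0.1, -0.5, -0.0]
opening: 6.5
```

play_rows:
  commands:
    - [-1,0,4.34,2.54,0]
    - [-1,0,4.34,2.54,0]
    - [-1,0,4.34,2.54,0]
    - [-1,0,4.34,2.54,0]
    - [-1,0,4.34,2.54,0]
    - [-1,0,4.34,2.54,0]
    - [-1,0,4.34,2.54,0]
    - [-1,0,0,0,0]

```text
time_s: 8.57
tool_pos: [657.9, 13.6, 139.5]
ee_rot: [3.131, 1.565, 2.901]
wrist_force: [-0.4, 0.2, -0.4]
opening: 5.9
```

```bash
python3 - <<'E'
from fit import *
np.set_printoptions(precision=3,suppress=True)
s,T=tool(); print(s["time_s"],s["tool_pos"],s["opening"],s["wrist_force"],s["qpos"],T)
im=snap("wrist","w4.png")
im=snap("top","t4.png")
E
```

```text
8.575 [657.879  13.591 139.478] 5.9336260543288795 [-0.366  0.218 -0.378] [-0.066  0.362  1.224  0.001  1.561 -1.406] [[-0.005  0.229  0.974]
 [ 0.001  0.974 -0.229]
 [-1.     0.    -0.005]]
```

View pics/w4.png

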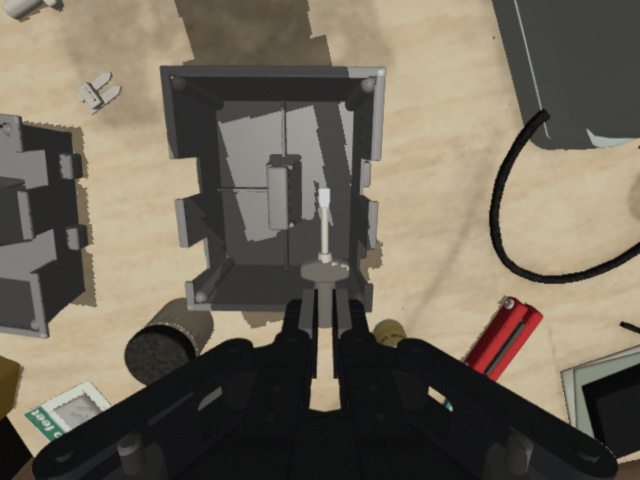

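View pics/t4.png

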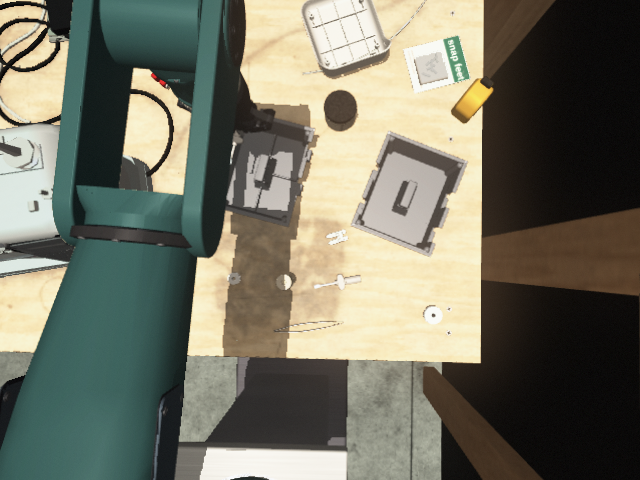

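```bash
python3 - <<'E'
from fit import *
np.set_printoptions(precision=2,suppress=True)
im=cv2.imread("pics/w4.png")
cv2.imwrite("pics/w4z.png",cv2.resize(im[50:320,150:400],None,fx=3,fy=2.2,interpolation=cv2.INTER_CUBIC))
c=cal("wrist")
v=[614.2,-9.9,np.radians(-13.4)]
cor=[(82,68,64),(82,-68,64),(-82,-68,64),(-82,68,64)]
print(project(c,world(v,cor)))
E
```

```text
[[376.08 310.91]
 [192.73 310.55]
 [162.14  66.75]
 [387.96  65.28]]
```

View pics/w4z.png

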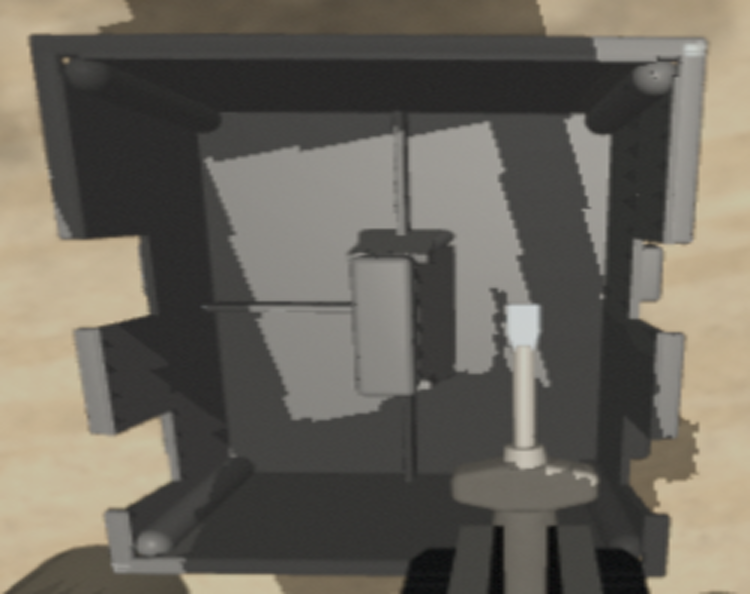

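```bash
python3 - <<'E'
from fit import *
np.set_printoptions(precision=2,suppress=True)
c=cal("wrist")
cor=[(82,68,64),(82,-68,64),(-82,-68,64),(-82,68,64)]
v,e=fit(list(zip(cor,[(372.3,311.8),(187,310.5),(160,66),(385.7,68)])),c,[614.2,-9.9,-.234]); print(v,np.degrees(v[2]),e)
for L in [(40,29,0),(36,-31,0),(-36,-31,0)]: print(L,world(v,L))
s,T=tool();print(s["tool_pos"],T)
for L in [(38,28,0)]:
    d=world(v,L)[0]-s["tool_pos"]; print(T.T@d)
E
```

```text
[614.11 -12.28  -0.25] -14.116805129462803 [[-0.84  0.7 ]
 [ 1.2  -0.44]
 [-0.05  0.11]
 [-0.03 -0.32]]
(40, 29, 0) [[659.98   6.09   0.  ]]
(36, -31, 0) [[641.47 -51.12   0.  ]]
(-36, -31, 0) [[571.64 -33.56   0.  ]]
[656.64  10.76 140.65] [[-0.    0.23  0.97]
 [-0.    0.97 -0.23]
 [-1.   -0.   -0.  ]]
[140.64  -4.56   2.99]
```

play_rows:
  commands:
    - [-1,2.5,-0.1,0.35,0]
    - [-1,3,0,0,0]
    - [-1,3,0,0,0]
    - [-1,2.5,0,0,0]
    - [-1,1.2,0,0,0]
    - [-1,0.6,0,0,0]
    - [-1,0.3,0,0,0]
    - [-1,0,0,0,0]
    - [-1,0,0,0,0]

```text
time_s: 9.8
tool_pos: [662.0, 8.3, 13.5]
ee_rot: [0.027, 1.568, -0.208]
wrist_force: [1.2, -3.0, 2.2]
opening: 6.4
```

play_rows:
  commands:
    - [-1,0,0,0,0]
    - [-1,0,0,0,0]

```text
time_s: 10.05
tool_pos: [661.6, 8.7, 13.1]
ee_rot: [0.264, 1.569, 0.029]
wrist_force: [0.6, -2.5, 3.7]
opening: 6.3
```

```bash
python3 - <<'E'
from fit import *
np.set_printoptions(precision=3,suppress=True)
s,T=tool(); print(s["time_s"],s["tool_pos"],s["opening"],s["wrist_force"],T)
im=snap("wrist","w5.png")
cv2.imwrite("pics/w5z.png",cv2.resize(im[100:400,170:500,::-1],None,fx=2.4,fy=2,interpolation=cv2.INTER_CUBIC))
E
```

```text
10.05 [661.593   8.731  13.131] 6.325599748294154 [ 0.597 -2.505  3.664] [[ 0.002  0.233  0.973]
 [ 0.     0.973 -0.233]
 [-1.     0.     0.002]]
```

View pics/w5z.png

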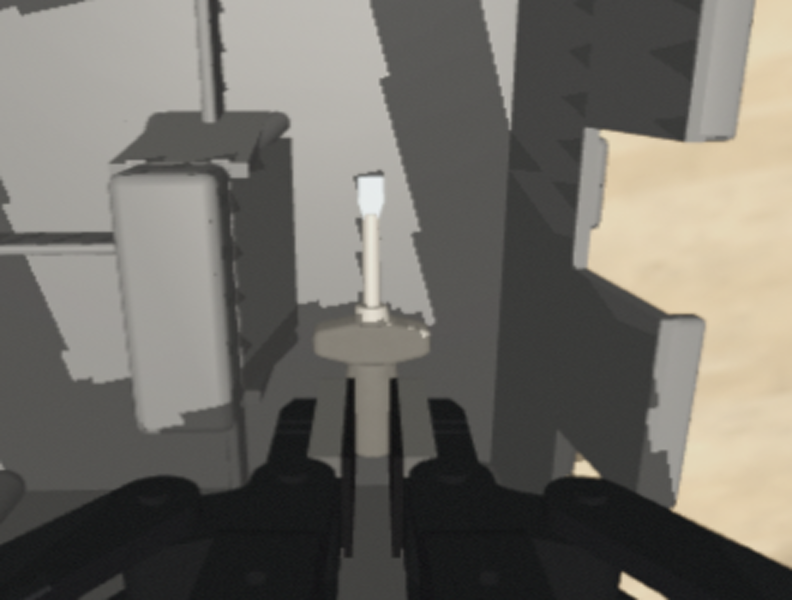

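play_rows:
  commands:
    - [-1,0,-0.3,0,0]
    - [-1,0,0,0,0]
    - [-1,0,0,0,0]

```text
time_s: 10.48
tool_pos: [659.9, 5.7, 11.8]
ee_rot: [-2.87, 1.57, -3.105]
wrist_force: [-0.4, -3.3, 1.8]
opening: 6.3
```

```bash
python3 - <<'E'
from fit import *
np.set_printoptions(precision=3,suppress=True)
s,T=tool(); print(s["time_s"],s["tool_pos"],s["opening"],s["wrist_force"],s["moment"])
im=snap("wrist","w6.png")
cv2.imwrite("pics/w6z.png",cv2.resize(im[100:400,170:500,::-1],None,fx=2.4,fy=2,interpolation=cv2.INTER_CUBIC))
c=cal("wrist"); v=[614.6,-9.8,np.radians(-13.6)]
print(project(c,world(v,[(82,68,64),(33,68,64),(-1,68,64),(-27,68,64),(0,0,17),(0,-54,17),(0,0,2.5),(-68,0,17)])))
im=snap("side","s6.png")
E
```

```text
10.475 [659.868   5.668  11.791] 6.287869291372121 [-0.372 -3.316  1.761] [-0.292  0.015 -0.   ]
[[437.052 470.606]
 [454.04  360.752]
 [468.183 263.004]
 [480.412 173.157]
 [264.229 225.552]
 [139.652 225.455]
 [269.588 217.784]
 [255.382  48.085]]
```

View pics/w6.png

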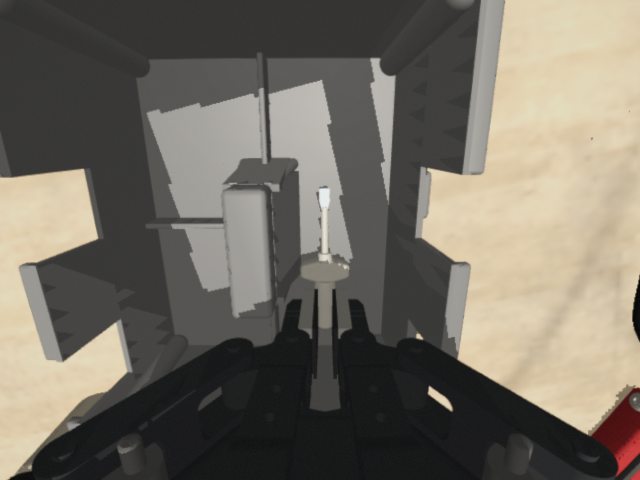

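View pics/w6z.png

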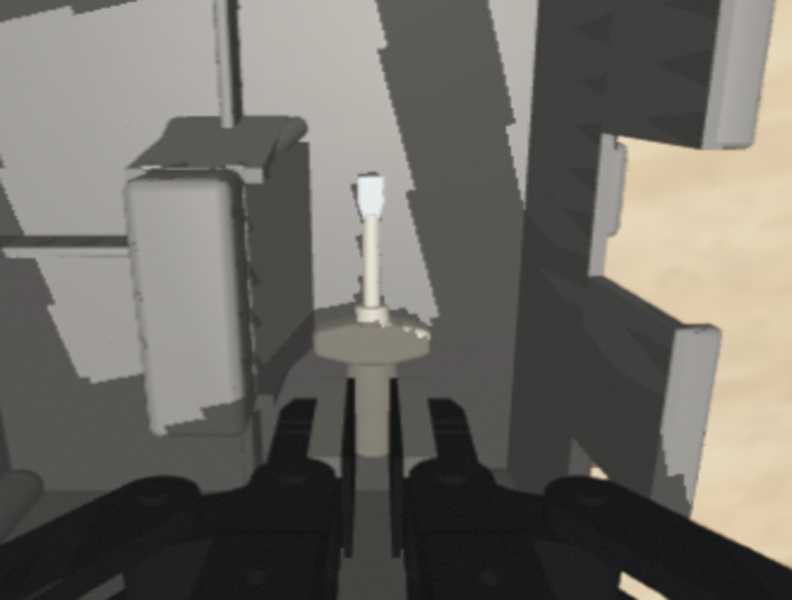

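View pics/s6.png

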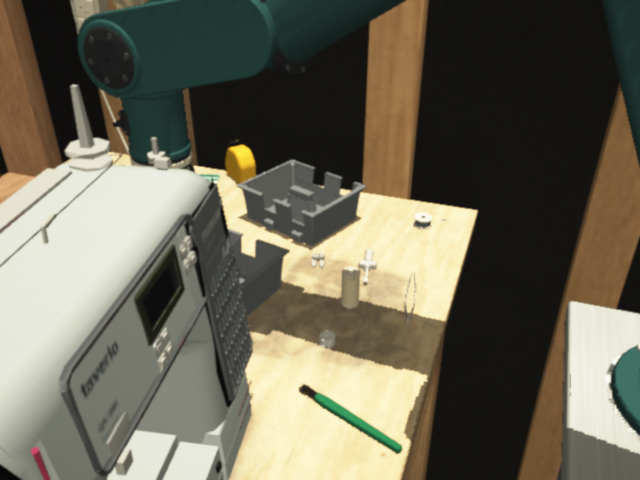

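play_rows:
  commands:
    - [-1,-1.5,0,0,0]
    - [-1,0,0,0.4,0]
    - [-1,0,0,0,0]
    - [-1,0,0,0,0]

```text
time_s: 11.08
tool_pos: [663.9, 5.1, 26.9]
ee_rot: [2.943, 1.57, 2.708]
wrist_force: [-0.7, -0.6, -0.3]
opening: 6.5
```

play_rows:
  commands:
    - [-1,1,0,0,0]
    - [-1,0.5,0,0,0]
    - [-1,0,0,0,0]
    - [-1,0,0,0,0]

```text
time_s: 11.58
tool_pos: [664.0, 4.8, 12.0]
ee_rot: [3.006, 1.57, 2.771]
wrist_force: [-0.6, -0.0, 0.7]
opening: 6.4
```

play_rows:
  commands:
    - [-1,0.3,0,0,0]
    - [-1,0.2,0,0,0]
    - [-1,0,0,0,0]
    - [-1,0,0,0,0]

```text
time_s: 12.08
tool_pos: [664.4, 5.0, 7.4]
ee_rot: [0.521, 1.57, 0.286]
wrist_force: [0.9, 1.0, 0.1]
opening: 6.0
```

play_rows:
  commands:
    - [-0.75,0,0,0,0]
    - [-0.68,0,0,0,0]
    - [-0.68,0,0,0,0]
    - [-0.68,0,0,0,0]
    - [-0.68,-1.5,0,0,0]
    - [-0.68,-4,0,0,0]
    - [-0.68,-5,0,0,0]
    - [-0.68,-4,0,0,0]
    - [-0.68,0,0,0,0]
    - [-0.68,0,0,0,0]

```text
time_s: 13.32
tool_pos: [663.7, 5.1, 152.4]
ee_rot: [2.759, 1.57, 2.525]
wrist_force: [-0.0, 0.1, -1.0]
opening: 13.6
```

```bash
python3 - <<'E'
from fit import *
from loc import seg
np.set_printoptions(precision=3,suppress=True)
s,T=tool(); print(s["time_s"],s["tool_pos"],s["opening"],s["wrist_force"],s["qpos"],T)
c=cal("wrist")
im=snap("wrist","w7.png")
cv2.imwrite("pics/w7z.png",cv2.resize(im[50:320,150:420,::-1],None,fx=2.8,fy=2.2,interpolation=cv2.INTER_CUBIC))
v=[614.6,-9.8,np.radians(-13.6)]
print(project(c,world(v,[(82,68,64),(82,-68,64),(-82,-68,64),(-82,68,64)])))
np.save("c7.npy",c,allow_pickle=True)
seg("driver","wrist",7)
E
```

```text
13.325 [663.71    5.125 152.406] 13.583181968441798 [-0.025  0.107 -0.957] [-0.078  0.366  1.193  0.     1.583 -1.414] [[-0.     0.232  0.973]
 [ 0.     0.973 -0.232]
 [-1.     0.    -0.001]]
[[379.091 293.919]
 [201.862 293.364]
 [175.108  55.685]
 [391.925  55.16 ]]
```

View pics/w7z.png

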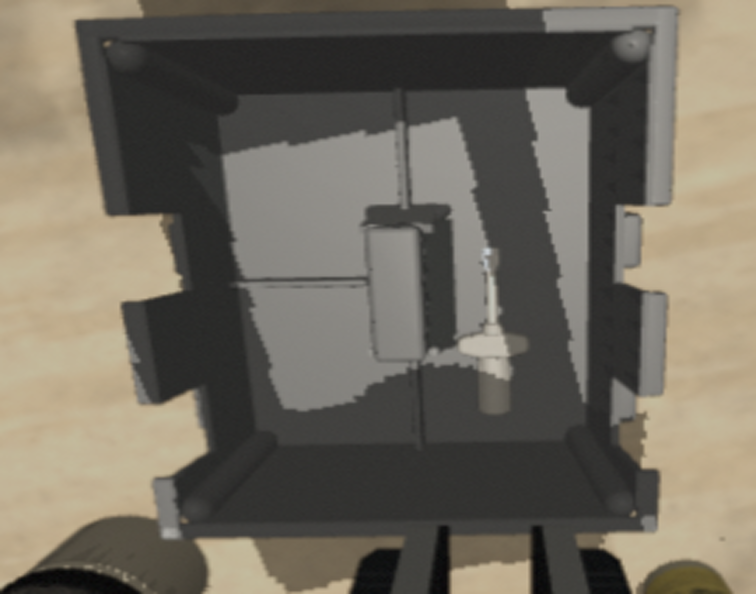

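```bash
python3 - <<'E'
from fit import *
np.set_printoptions(precision=2,suppress=True)
c=cal("wrist")
cor=[(82,68,64),(82,-68,64),(-82,-68,64),(-82,68,64)]
v,e=fit(list(zip(cor,[(384.6,290.5),(207.9,294.5),(177.9,59.1),(391.8,54.1)])),c,[614.2,-9.9,-.234]); print(v,np.degrees(v[2]),e)
for L in [(40,29,0),(36,-31,0),(-36,-31,0)]: print(L,world(v,L))
P=toplane(c,[(490/2.8+150,250/2.2+50),(494/2.8+150,412/2.2+50)],7)-[v[0],v[1],0]
a=v[2]; print(P@np.array([[np.cos(a),-np.sin(a),0],[np.sin(a),np.cos(a),0],[0,0,1]]))
E
```

```text
[614.84  -7.34  -0.22] -12.41016511662733 [[ 0.81  3.78]
 [-0.97  2.58]
 [-1.93 -0.41]
 [ 2.3  -0.94]]
(40, 29, 0) [[660.14  12.39   0.  ]]
(36, -31, 0) [[643.34 -45.35   0.  ]]
(-36, -31, 0) [[573.02 -29.87   0.  ]]
[[-11.58  23.9    7.  ]
 [ 52.87  24.     7.  ]]
```

play_rows:
  commands:
    - [-0.1,0,-0.42,-4.64,0]
    - [-0.1,0,-0.42,-4.64,0]
    - [-0.1,1,-0.42,-4.64,0]
    - [-0.1,1,-0.42,-4.64,0]
    - [-0.1,1,-0.42,-4.62,0]
    - [-0.1,1,0,0,0]
    - [-0.1,0,0,0,0]
    - [-0.1,0,0,0,0]

```text
time_s: 14.42
tool_pos: [435.1, 38.2, 112.5]
ee_rot: [0.365, 1.57, 0.13]
wrist_force: [-0.7, -0.9, 0.9]
opening: 38.2
```

```bash
python3 - <<'E'
from fit import *
from loc import seg
np.set_printoptions(precision=3,suppress=True)
s,T=tool(); print(s["time_s"],s["tool_pos"],s["opening"],s["wrist_force"])
im=snap("wrist","w8.png")
for z in (0,11): 
  for o in seg("bobbin","wrist",z): print("tool delta mm",T.T@(np.r_[o[2],0]-s["tool_pos"]))
seg("spool","wrist",26)
cv2.imwrite("pics/w8z.png",cv2.resize(im[100:400,170:500,::-1],None,fx=2.4,fy=2,interpolation=cv2.INTER_CUBIC))
E
```

```text
14.425 [435.055  38.186 112.52 ] 38.20079488307512 [-0.681 -0.858  0.907]
bobbin wrist score 0.94 n 625 mean [436.1  38. ] axis [-0.981  0.193] rect [436.  38.] [20.1 23.4] 76.5
tool delta mm [112.521   0.04    0.969]
bobbin wrist score 0.94 n 625 mean [432.8  38.8] axis [-0.981  0.193] rect [432.7  38.8] [19.3 22.4] 76.5
tool delta mm [112.519   0.047  -2.387]
spool wrist score 0.83 n 2002 mean [432.9 -53.3] axis [-0.543  0.839] rect [434.  -52.2] [27.9 53. ] 26.6
```

View pics/w8z.png

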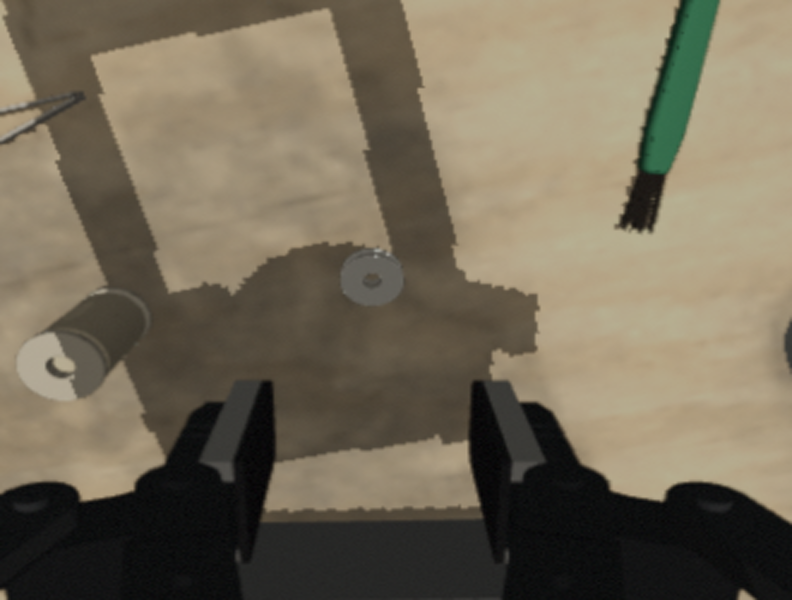

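play_rows:
  commands:
    - [-0.1,4,0,-0.1,0]
    - [-0.1,4,0,0,0]
    - [-0.1,2,0,0,0]
    - [-0.1,0.8,0,0,0]
    - [-0.1,0,0,0,0]
    - [-1,0,0,0,0]
    - [-1,0,0,0,0]
    - [-1,0,0,0,0]
    - [-1,0,0,0,0]
    - [-1,0,0,0,0]
  grip_force: 30

```text
time_s: 15.88
tool_pos: [434.1, 38.6, 5.6]
ee_rot: [0.213, 1.568, -0.021]
wrist_force: [0.6, -0.6, 5.3]
opening: 16.6
```

play_rows:
  commands:
    - [-1,0,0,0,0]
    - [-1,-0.1,0,0,0]
    - [-1,0,0,0,0]

```text
time_s: 16.25
tool_pos: [433.3, 38.6, 5.7]
ee_rot: [0.283, 1.57, 0.048]
wrist_force: [1.5, 0.1, 3.4]
opening: 16.8
```

Lift and look.

play_rows:
  commands:
    - [-1,-1,0,0,0]
    - [-1,-3,0,0,0]
    - [-1,-5,0,0,0]
    - [-1,-5,0,0,0]
    - [-1,0,0,0,0]
    - [-1,0,0,0,0]

```text
time_s: 17.0
tool_pos: [432.2, 38.7, 144.8]
ee_rot: [-3.022, 1.569, 3.027]
wrist_force: [-0.3, -0.8, -0.2]
opening: 16.6
```

```bash
python3 - <<'E'
from fit import *
np.set_printoptions(precision=3,suppress=True)
s,T=tool(); print(s["time_s"],s["tool_pos"],s["opening"],s["wrist_force"],T)
im=snap("wrist","w9.png")
cv2.imwrite("pics/w9z.png",cv2.resize(im[200:400,220:430,::-1],None,fx=3,fy=3,interpolation=cv2.INTER_CUBIC))
E
```

```text
17.0 [432.179  38.651 144.769] 16.611848525461966 [-0.3   -0.787 -0.236] [[-0.001  0.233  0.973]
 [ 0.     0.973 -0.233]
 [-1.    -0.    -0.001]]
```

View pics/w9z.png

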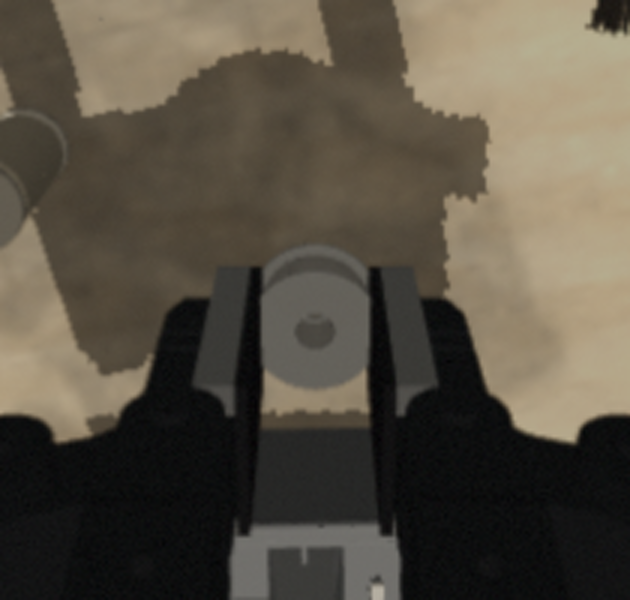

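play_rows:
  commands:
    - [-1,0,-0.65,4.5,0]
    - [-1,0,-0.65,4.5,0]
    - [-1,0,-0.65,4.5,0]
    - [-1,0,-0.65,4.5,0]
    - [-1,0,-0.65,4.5,0]
    - [-1,0,0,0,0.1725]
    - [-1,0,0,0,0.1725]
    - [-1,0,0,0,0.1725]
    - [-1,0,0,0,0.1725]
    - [-1,0,0,0,0.1725]
    - [-1,0,0,0,0.1725]

```text
time_s: 18.42
tool_pos: [642.8, -45.1, 142.2]
ee_rot: [-2.04, 1.565, 2.967]
wrist_force: [0.8, 0.2, -1.5]
opening: 16.3
```

play_rows:
  commands:
    - [-1,0,0,0,0.1725]
    - [-1,0,0,0,0.1725]
    - [-1,0,0,0,0.1725]
    - [-1,0,0,0,0]
    - [-1,0,0,0,0]

```text
time_s: 19.05
tool_pos: [643.5, -45.3, 143.8]
ee_rot: [-1.545, 1.568, 2.954]
wrist_force: [-0.1, -0.1, -0.3]
opening: 16.5
```

```bash
python3 - <<'E'
from fit import *
np.set_printoptions(precision=3,suppress=True)
s,T=tool(); print(s["time_s"],s["tool_pos"],s["opening"],s["wrist_force"],T)
c=cal("wrist");v=[615,-7.5,np.radians(-12.4)]
im=snap("wrist","w10.png")
print(project(c,world(v,[(82,68,64),(82,-68,64),(-82,-68,64),(-82,68,64)])))
im=snap("top","t10.png")
E
```

```text
19.05 [643.478 -45.262 143.795] 16.461850680909034 [-0.057 -0.059 -0.326] [[-0.003  0.977 -0.213]
 [ 0.001 -0.213 -0.977]
 [-1.    -0.003  0.   ]]
[[398.991 101.265]
 [386.743 298.95 ]
 [166.688 297.97 ]
 [137.431 102.171]]
```

View pics/w10.png

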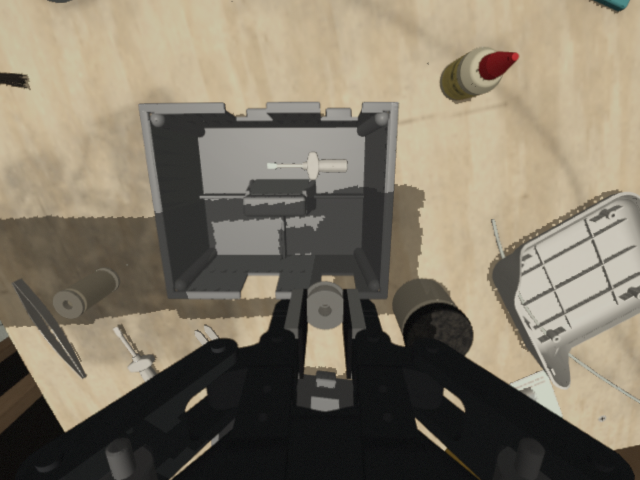

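View pics/t10.png

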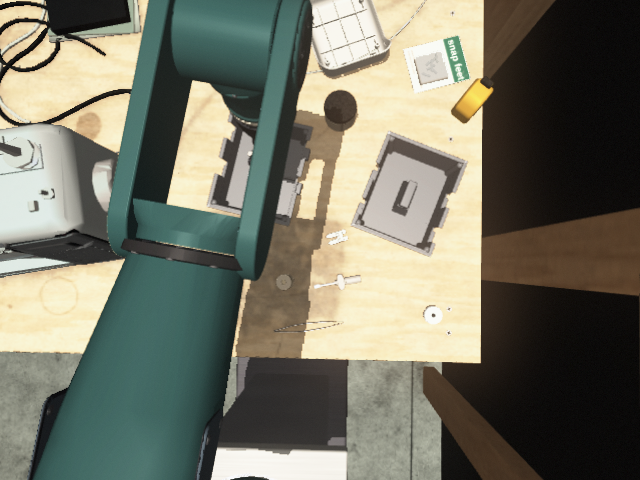

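```bash
python3 - <<'E'
from fit import *
np.set_printoptions(precision=2,suppress=True)
im=cv2.imread("pics/w10.png")
cv2.imwrite("pics/w10z.png",cv2.resize(im[90:310,125:410],None,fx=2.7,fy=2.7,interpolation=cv2.INTER_CUBIC))
E
```

```text
(no output)
```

View pics/w10z.png

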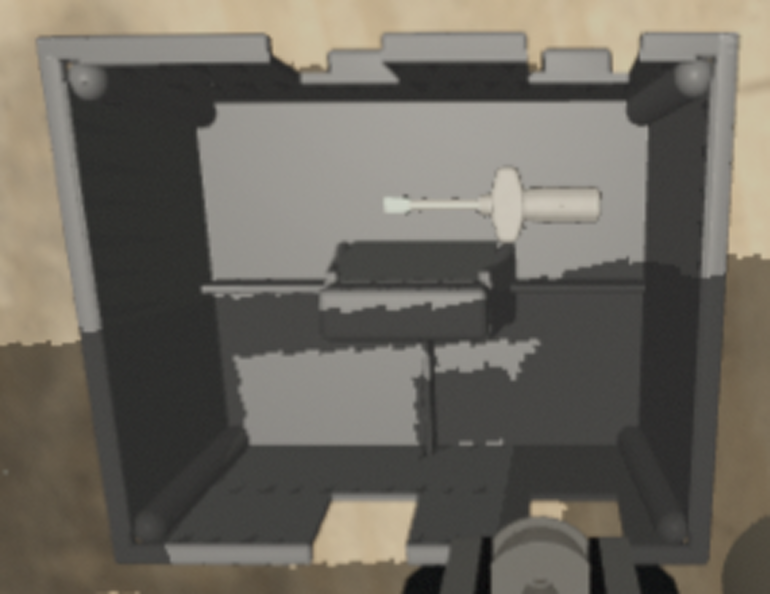

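```bash
python3 - <<'E'
from fit import *
np.set_printoptions(precision=2,suppress=True)
c=cal("wrist")
q=lambda x,y:(x/2.7+125,y/2.7+90)
cor=[(82,68,64),(82,-68,64),(-82,-68,64),(-82,68,64)]
v,e=fit(list(zip(cor,[q(740,33),q(707,562),q(118,562),q(38,38)])),c,[614.2,-9.9,-.234]); print(v,np.degrees(v[2]),e)
s,T=tool();print(s["tool_pos"])
for L in [(40,29,0),(36,-31,0),(-36,-31,0)]: print(L,world(v,L),T.T@(world(v,L)[0]-s["tool_pos"]))
E
```

```text
[615.93  -8.25  -0.21] -12.268116916635135 [[ 0.17 -0.25]
 [ 0.73  0.68]
 [-0.44  0.49]
 [-0.37 -0.37]]
[643.85 -45.32 144.58]
(40, 29, 0) [[661.18  11.59   0.  ]] [144.57   4.97 -59.29]
(36, -31, 0) [[644.52 -46.19   0.  ]] [144.57   1.03   0.71]
(-36, -31, 0) [[574.17 -30.89   0.  ]] [144.67 -70.97   0.78]
```

play_rows:
  commands:
    - [-1,3,0.1,0.05,0]
    - [-1,3,0,0,0]
    - [-1,3,0,0,0]
    - [-1,2.4,0,0,0]
    - [-1,1.2,0,0,0]
    - [-1,0.6,0,0,0]
    - [-1,0,0,0,0]
    - [-1,0,0,0,0]

```text
time_s: 20.15
tool_pos: [645.2, -45.9, 13.9]
ee_rot: [2.047, 1.57, 0.26]
wrist_force: [-2.6, 0.5, -0.6]
opening: 16.1
```

play_rows:
  commands:
    - [-1,-0.3,-0.3,0,0]
    - [-1,0.3,0,0,0]
    - [-1,0,0,0,0]

```text
time_s: 20.52
tool_pos: [642.2, -45.5, 13.3]
ee_rot: [1.705, 1.57, -0.082]
wrist_force: [-0.2, 0.4, 0.7]
opening: 16.6
```

play_rows:
  commands:
    - [-1,0.4,0,0,0]
    - [-1,0,0,0,0]
    - [-1,0,0,0,0]

```text
time_s: 20.9
tool_pos: [641.9, -45.4, 9.0]
ee_rot: [-1.664, 1.57, 2.832]
wrist_force: [-0.3, 0.9, 1.0]
opening: 16.4
```

play_rows:
  commands:
    - [-0.5,0,0,0,0]
    - [-0.42,0,0,0,0]
    - [-0.42,0,0,0,0]
    - [-0.42,0,0,0,0]
    - [-0.42,-1.5,0,0,0]
    - [-0.42,-4,0,0,0]
    - [-0.42,-5,0,0,0]
    - [-0.42,-4,0,0,0]
    - [-0.42,0,0,0,0]
    - [-0.42,0,0,0,0]

```text
time_s: 22.15
tool_pos: [642.0, -45.5, 154.2]
ee_rot: [1.346, 1.571, -0.442]
wrist_force: [0.1, -0.0, -1.3]
opening: 24.4
```

```bash
python3 - <<'E'
from fit import *
np.set_printoptions(precision=2,suppress=True)
s,T=tool(); print(s["time_s"],s["tool_pos"],s["opening"],s["wrist_force"],T)
im=snap("wrist","w11.png")
cv2.imwrite("pics/w11z.png",cv2.resize(im[80:310,125:410,::-1],None,fx=2.7,fy=2.6,interpolation=cv2.INTER_CUBIC))
E
```

```text
22.15 [641.99 -45.51 154.15] 24.387612324629924 [ 0.08 -0.03 -1.32] [[ 0.    0.98 -0.21]
 [-0.   -0.21 -0.98]
 [-1.    0.    0.  ]]
```

View pics/w11z.png

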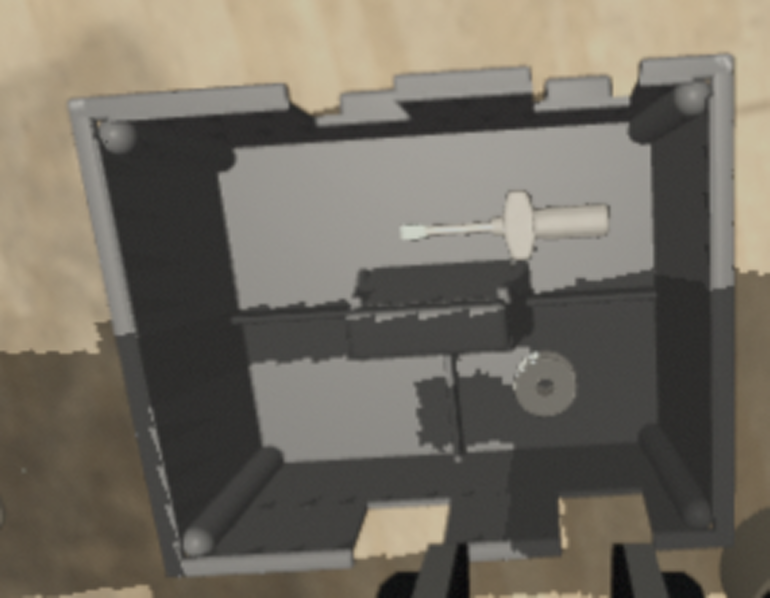

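```bash
python3 - <<'E'
from fit import *
np.set_printoptions(precision=2,suppress=True)
c=cal("wrist")
q=lambda x,y:(x/2.7+125,y/2.6+80)
cor=[(82,68,64),(82,-68,64),(-82,-68,64),(-82,68,64)]
v,e=fit(list(zip(cor,[q(733,55),q(735,543),q(170,575),q(68,100)])),c,[614.2,-9.9,-.234]); print(v,np.degrees(v[2]),e)
s,T=tool();print(s["tool_pos"])
for L in [(-36,-31,0)]: print(L,world(v,L))
P=toplane(c,[q(545,385)],13)-[v[0],v[1],0]
a=v[2]; print(P@np.array([[np.cos(a),-np.sin(a),0],[np.sin(a),np.cos(a),0],[0,0,1]]))
E
```

```text
[617.95 -12.35  -0.15] -8.745105353876419 [[ 1.47 -1.26]
 [ 0.84  2.27]
 [-1.18  1.88]
 [-1.23 -0.25]]
[641.41 -45.39 152.87]
(-36, -31, 0) [[577.66 -37.51   0.  ]]
[[ 30.07 -28.42  13.  ]]
```

play_rows:
  commands:
    - [0.2,0,-5.14,1.18,0]
    - [0.2,0,-5.14,1.18,0]
    - [0.2,0,-5.14,1.18,0]
    - [0.2,0,-5.14,1.18,0]
    - [0.2,2,0,0,0]
    - [0.2,2,0,0,0]
    - [0.2,0,0,0,0]
    - [0.2,0,0,0,0]

```text
time_s: 23.2
tool_pos: [431.1, -47.3, 114.0]
ee_rot: [-1.609, 1.57, 2.887]
wrist_force: [-0.0, -0.7, 0.5]
opening: 51.1
```

```bash
python3 - <<'E'
from fit import *
from loc import seg
np.set_printoptions(precision=2,suppress=True)
s,T=tool(); print(s["time_s"],s["tool_pos"],s["opening"],s["wrist_force"])
c=cal("wrist")
im=snap("wrist","w12.png")
cv2.imwrite("pics/w12z.png",cv2.resize(im[120:400,170:480,::-1],None,fx=2.5,fy=2.1,interpolation=cv2.INTER_CUBIC))
seg("spool","wrist",26)
print(project(c,[[430.5,-48,52],[430.5,-48,0]]))
E
```

```text
23.2 [431.06 -47.33 114.02] 51.10675305712059 [-0.03 -0.7   0.54]
spool wrist score 0.92 n 1656 mean [430.5 -53.4] axis [0.24 0.97] rect [430.4 -53. ] [42.2 27.6] 77.6
[[323.82 261.26]
 [324.05 238.36]]
```

View pics/w12z.png

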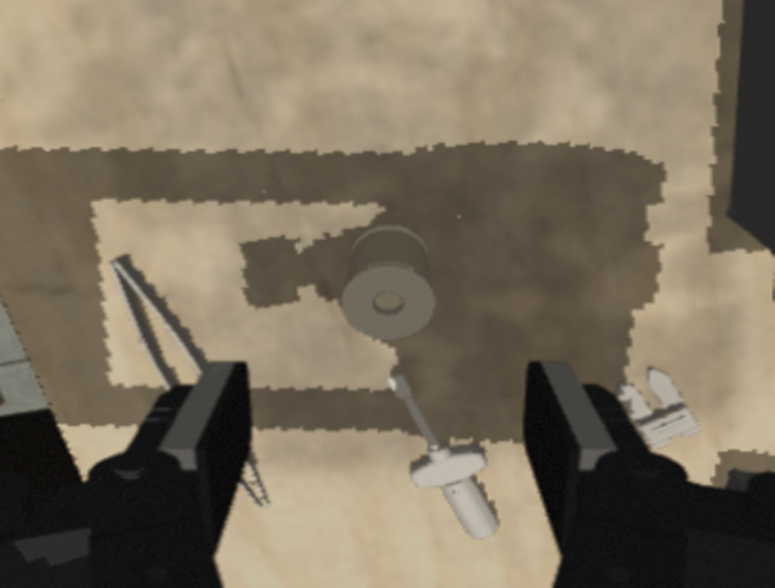

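play_rows:
  commands:
    - [0.2,3,0.05,0.15,0]
    - [0.2,3,0,0,0]
    - [0.2,2,0,0,0]
    - [0.2,1.2,0,0,0]
    - [0.2,0.4,0,0,0]
    - [0.2,0,0,0,0]
    - [-1,0,0,0,0]
    - [-1,0,0,0,0]
    - [-1,0,0,0,0]
    - [-1,0,0,0,0]
    - [-1,0,0,0,0]
    - [-1,0,0,0,0]
  grip_force: 40

```text
time_s: 24.8
tool_pos: [432.1, -49.1, 19.3]
ee_rot: [1.613, 1.569, -0.175]
wrist_force: [-0.0, 0.3, 6.1]
opening: 23.9
```

play_rows:
  commands:
    - [-1,-1,0,0,0]
    - [-1,-3,0,0,0]
    - [-1,-4.5,0,0,0]
    - [-1,-4.5,0,0,0]
    - [-1,0,4.66,-1.41,0]
    - [-1,0,4.66,-1.41,0]
    - [-1,0,4.66,-1.41,0]
    - [-1,0,0,0,-0.06]
    - [-1,0,0,0,0]
    - [-1,0,0,0,0]

```text
time_s: 26.05
tool_pos: [576.4, -37.6, 148.3]
ee_rot: [-1.743, 1.57, 2.812]
wrist_force: [0.3, -0.7, 0.4]
opening: 23.7
```

```bash
python3 - <<'E'
from fit import *
np.set_printoptions(precision=3,suppress=True)
s,T=tool(); print(s["time_s"],s["tool_pos"],s["opening"],s["wrist_force"],T)
im=snap("wrist","w13.png")
cv2.imwrite("pics/w13z.png",cv2.resize(im[80:340,180:480,::-1],None,fx=2.6,fy=2.3,interpolation=cv2.INTER_CUBIC))
E
```

```text
26.05 [576.419 -37.625 148.341] 23.72364694258243 [ 0.286 -0.689  0.353] [[-0.     0.988 -0.157]
 [ 0.    -0.157 -0.988]
 [-1.    -0.    -0.   ]]
```

View pics/w13z.png

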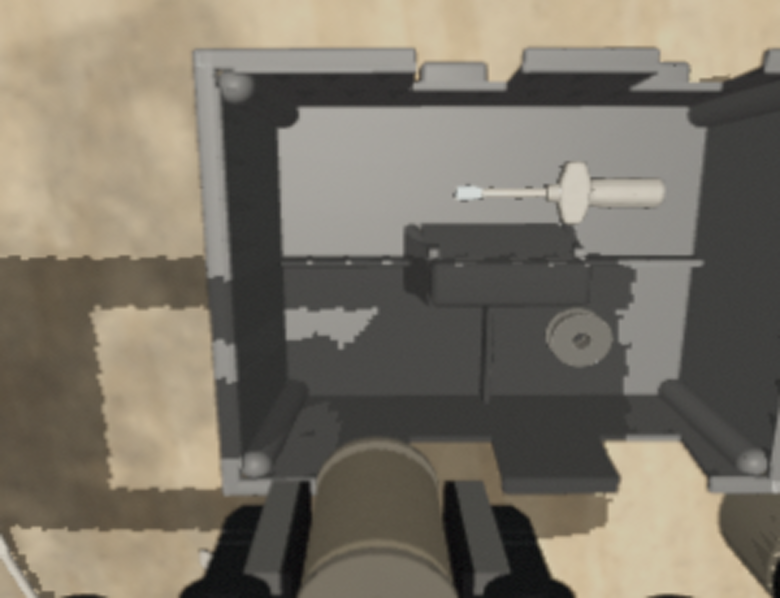

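```bash
python3 - <<'E'
from fit import *
np.set_printoptions(precision=2,suppress=True)
c=cal("wrist")
q=lambda x,y:(x/2.6+180,y/2.3+80)
obs=[((-82,68,64),(194,50)),((-82,-68,64),(225,493)),((-27,68,64),(415,49)),((-1,68,64),(525,48)),((33,68,64),(658,48)),((-1,-68,64),(504,490)),((33,-68,64),(618,490)),((59,-68,64),(711,491))]
v,e=fit([(a,q(*b)) for a,b in obs],c,[614.2,-9.9,-.234]); print(v,np.degrees(v[2]),e)
s,T=tool();print(s["tool_pos"])
for L in [(-36,-31,0)]: print(L,world(v,L),T.T@(world(v,L)[0]-s["tool_pos"]))
for p in [(580,338)]:
  P=toplane(c,[q(*p)],13)-[v[0],v[1],0]
  a=v[2]; print(P@np.array([[np.cos(a),-np.sin(a),0],[np.sin(a),np.cos(a),0],[0,0,1]]))
E
```

```text
[618.61 -12.28  -0.15] -8.544809169439775 [[-0.97 -0.2 ]
 [-0.14  1.25]
 [ 0.55 -0.78]
 [-0.81 -0.61]
 [ 1.32 -0.72]
 [-0.05  1.71]
 [ 1.06  1.25]
 [-0.53  0.42]]
[576.42 -37.67 148.59]
(-36, -31, 0) [[578.41 -37.59   0.  ]] [148.59   1.93  -0.37]
[[ 30.11 -28.97  13.  ]]
```

play_rows:
  commands:
    - [-1,3,0.4,0,0]
    - [-1,3,0,0,0]
    - [-1,3,0,0,0]
    - [-1,2,0,0,0]
    - [-1,1,0,0,0]
    - [-1,0.4,0,0,0]
    - [-1,0,0,0,0]
    - [-1,0,0,0,0]

```text
time_s: 27.1
tool_pos: [581.7, -38.4, 25.5]
ee_rot: [1.597, 1.569, -0.131]
wrist_force: [0.2, -0.3, 1.0]
opening: 23.9
```

play_rows:
  commands:
    - [-1,0.2,0,0,0]
    - [-1,0,0,0,0]
    - [-1,0,0,0,0]

```text
time_s: 27.48
tool_pos: [580.9, -38.2, 22.3]
ee_rot: [2.486, 1.571, 0.759]
wrist_force: [-0.5, -0.3, -0.7]
opening: 23.5
```

play_rows:
  commands:
    - [-0.38,0,0,0,0]
    - [-0.3,0,0,0,0]
    - [-0.26,0,0,0,0]
    - [-0.26,0,0,0,0]
    - [-0.26,-1,0,0,0]
    - [-0.26,-2.5,0,0,0]
    - [-0.26,-4,0,0,0]
    - [-0.26,-5,0,0,0]
    - [-0.26,0,0,0,0]
    - [-0.26,0,0,0,0]

```text
time_s: 28.72
tool_pos: [580.8, -38.2, 147.7]
ee_rot: [1.679, 1.57, -0.048]
wrist_force: [0.1, 0.3, -0.2]
opening: 31.5
```

```bash
python3 - <<'E'
from fit import *
np.set_printoptions(precision=3,suppress=True)
s,T=tool(); print(s["time_s"],s["tool_pos"],s["opening"],s["wrist_force"],T,s["qpos"])
im=snap("wrist","w14.png")
cv2.imwrite("pics/w14z.png",cv2.resize(im[80:340,180:480,::-1],None,fx=2.6,fy=2.3,interpolation=cv2.INTER_CUBIC))
E
```

```text
28.725 [580.818 -38.246 147.67 ] 31.521812209008292 [ 0.057  0.323 -0.198] [[ 0.001  0.988 -0.156]
 [-0.    -0.156 -0.988]
 [-1.     0.001 -0.   ]] [-0.163  0.188  1.424  0.     1.529 -0.007]
```

View pics/w14z.png

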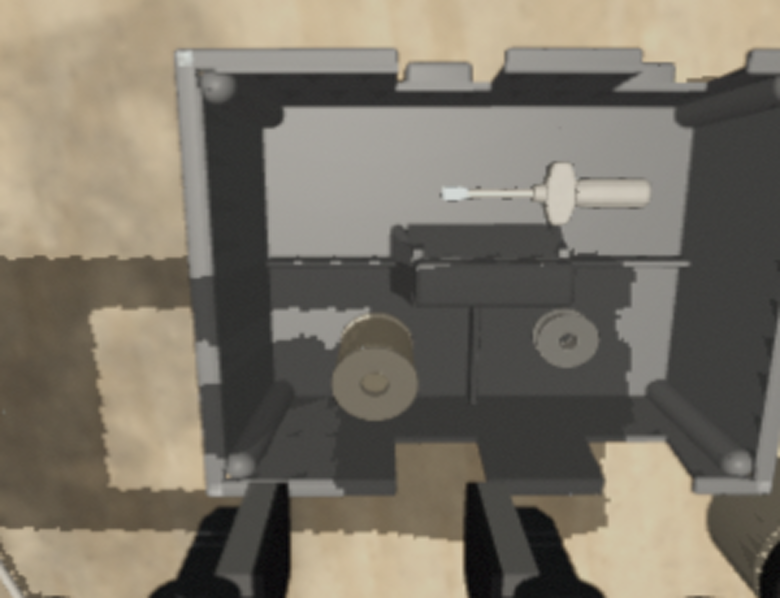

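play_rows:
  commands:
    - [-0.2,0,0,0,-0.1717]
    - [-0.2,0,0,0,-0.1717]
    - [-0.2,0,0,0,-0.1717]
    - [-0.2,0,0,0,-0.1717]
    - [-0.2,0,0,0,-0.1717]
    - [-0.2,0,0,0,-0.1717]
    - [-0.2,0,0,0,-0.1717]
    - [-0.2,0,0,0,-0.1717]

```text
time_s: 29.78
tool_pos: [579.7, -38.1, 144.9]
ee_rot: [-2.972, 1.566, 2.963]
wrist_force: [-0.5, 0.4, 0.4]
opening: 34.1
```

play_rows:
  commands:
    - [-0.2,0,-4.94,1.71,0]
    - [-0.2,0,-4.94,1.71,0]
    - [-0.2,0,-4.94,1.71,0]
    - [-0.2,0,-4.94,1.71,0]
    - [-0.2,0,0,0,0]
    - [-0.2,0,0,0,0]
    - [-0.2,0,0,0,0]

```text
time_s: 30.65
tool_pos: [576.5, -245.8, 146.5]
ee_rot: [2.697, 1.569, 2.345]
wrist_force: [0.3, 0.3, 0.0]
opening: 34.2
```

```bash
python3 - <<'E'
from fit import *
np.set_printoptions(precision=3,suppress=True)
s,T=tool(); print(s["time_s"],s["tool_pos"],s["opening"],s["wrist_force"],T,s["qpos"])
c=cal("wrist"); im=snap("wrist","w15.png")
vp=[576.7,-247.2,np.radians(159.7)]
print(project(c,world(vp,[(82,68,64),(82,-68,64),(-82,-68,64),(-82,68,64),(22,7,56),(22,-7,56),(-22,-7,56),(-22,7,56)])))
im=snap("top","t15.png")
E
```

```text
30.65 [ 576.507 -245.779  146.545] 34.22633875350055 [0.265 0.3   0.036] [[-0.001  0.345  0.939]
 [ 0.001  0.939 -0.345]
 [-1.     0.001 -0.002]] [-0.494  0.287  1.306  0.001  1.55  -1.712]
[[217.164 130.093]
 [427.759 130.431]
 [408.37  348.675]
 [236.669 348.447]
 [312.795 217.935]
 [332.301 217.964]
 [331.805 274.692]
 [313.315 274.666]]
```

View pics/w15.png

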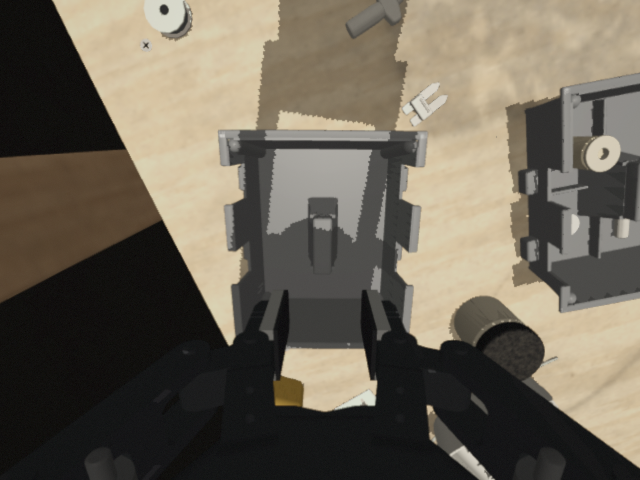

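View pics/t15.png

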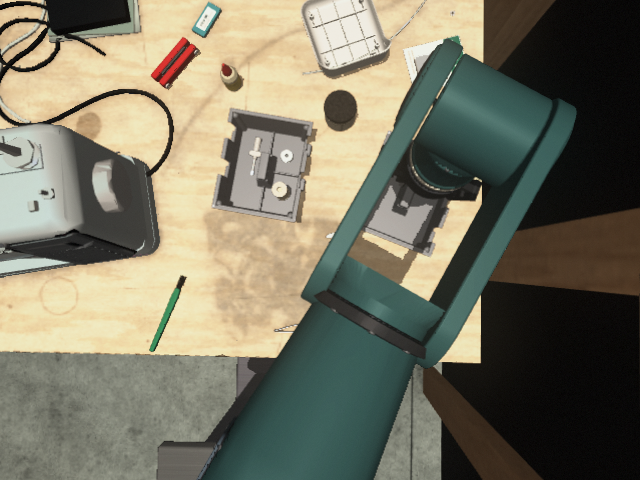

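play_rows:
  commands:
    - [-0.2,3,-0.15,0,0]
    - [-0.2,3,0,0,0]
    - [-0.2,2,0,0,0]
    - [-0.2,1.5,0,0,0]
    - [-0.2,0.4,0,0,0]
    - [-0.2,0,0,0,0]
    - [-0.2,0,0,0,0]

```text
time_s: 31.62
tool_pos: [576.9, -249.1, 49.6]
ee_rot: [-0.083, 1.568, -0.437]
wrist_force: [0.7, -0.7, 0.9]
opening: 34.0
```

play_rows:
  commands:
    - [-0.2,0.1,0.1,0,0]
    - [-1,0,0,0,0]
    - [-1,0,0,0,0]
    - [-1,0,0,0,0]
    - [-1,0,0,0,0]
    - [-1,0,0,0,0]
    - [-1,0,0,0,0]
  grip_force: 90

```text
time_s: 32.5
tool_pos: [576.7, -247.9, 47.8]
ee_rot: [-0.003, 1.57, -0.357]
wrist_force: [-0.9, 0.1, 3.6]
opening: 11.1
```

```bash
python3 - <<'E'
from fit import *
np.set_printoptions(precision=3,suppress=True)
s,T=tool(); print(s["time_s"],s["tool_pos"],s["opening"],s["wrist_force"],T)
c=cal("wrist"); im=snap("wrist","w16.png")
E
```

```text
32.5 [ 576.701 -247.912   47.76 ] 11.107612044624139 [-0.915  0.071  3.647] [[ 0.001  0.346  0.938]
 [-0.     0.938 -0.346]
 [-1.    -0.     0.001]]
```

View pics/w16.png

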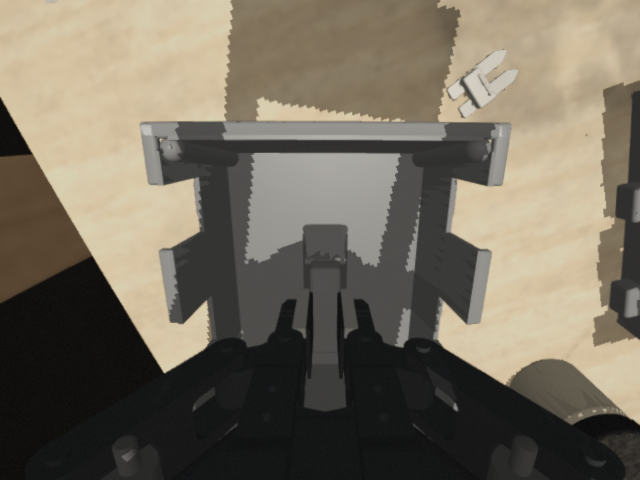

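```bash
python3 - <<'E'
from fit import *
np.set_printoptions(precision=2,suppress=True)
s,T=tool(); c=cal("wrist")
er=T.T@(c["eye"]-s["tool_pos"]); Rr=T.T@R.from_euler('xyz',c["orientation"]).as_matrix()
np.savez("rel.npz",er=er,Rr=Rr); print(er)
T14=np.array([[.0007,.9877,-.156],[0,-.156,-.9877],[-1,.001,0]]); 
c14=dict(c); c14["eye"]=np.array([580.818,-38.246,147.67])+T14@er; c14["orientation"]=R.from_matrix(T14@Rr).as_euler('xyz')
q=lambda x,y:(x/2.6+180,y/2.3+80)
obs=[((-82,68,64),(177,51)),((-82,-68,64),(208,494)),((-27,68,64),(397,49)),((-1,68,64),(508,47)),((33,68,64),(642,47)),((59,68,64),(751,49)),((-1,-68,64),(490,491)),((33,-68,64),(603,490)),((59,-68,64),(696,491)),((82,-68,64),(771,492))]
v,e=fit([(a,q(*b)) for a,b in obs],c14,[614.2,-9.9,-.234]); print("div",v,np.degrees(v[2]));print(e)
# plain
obs=[((82,68,64),(141,123)),((82,-68,64),(510,124)),((59,68,64),(149,184)),((33,68,64),(160,249)),((-1,68,64),(172,322)),((59,-68,64),(502,185)),((33,-68,64),(491,250)),((-1,-68,64),(479,322))]
vp,e=fit(obs,c,[576.7,-247,2.79]); print("plain",vp,np.degrees(vp[2]));print(e)
print("off in tool",T.T@(np.r_[vp[:2],0]-s["tool_pos"]))
E
```

```text
[-143.33    0.31  -76.41]
div [618.55 -12.65  -0.15] -8.623550856356578
[[-1.56 -0.9 ]
 [ 0.07  1.26]
 [ 0.69 -0.92]
 [-0.89 -0.24]
 [ 1.1  -0.26]
 [-0.23 -0.98]
 [-0.63  1.92]
 [ 1.04  1.97]
 [-0.42  1.2 ]
 [ 0.88  0.44]]
plain [ 576.57 -247.38    2.78] 159.5494261998962
[[-2.52 -1.66]
 [ 3.11 -1.6 ]
 [-1.31  0.83]
 [-2.51  0.3 ]
 [-2.75  1.15]
 [ 1.49  0.79]
 [ 2.26  0.17]
 [ 1.99  1.91]]
off in tool [47.74  0.45 -0.34]
```

play_rows:
  commands:
    - [-1,-1,0,0,0]
    - [-1,-3,0,0,0]
    - [-1,-4,0,0,0]
    - [-1,-4,0,0,0]
    - [-1,-3,0,0,0]
    - [-1,0,0,0,-0.103]
    - [-1,0,0,0,-0.103]
    - [-1,0,0,0,0]
    - [-1,0,0,0,0]

```text
time_s: 33.67
tool_pos: [576.1, -247.6, 196.5]
ee_rot: [2.761, 1.569, 2.611]
wrist_force: [-0.3, 0.6, -2.5]
opening: 10.7
```

```bash
python3 - <<'E'
from fit import *
np.set_printoptions(precision=3,suppress=True)
s,T=tool(); print(s["time_s"],s["tool_pos"],s["opening"],s["wrist_force"],s["moment"],T)
c=cal("wrist"); im=snap("wrist","w17.png")
d=np.array([618.5,-12.6,200])-s["tool_pos"]; print(T.T@d)
E
```

```text
33.675 [ 576.112 -247.639  196.459] 10.674041350763892 [-0.334  0.577 -2.525] [0.014 0.036 0.022] [[-0.001  0.149  0.989]
 [ 0.001  0.989 -0.149]
 [-1.     0.001 -0.002]]
[ -3.405 238.731   6.994]
```

View pics/w17.png

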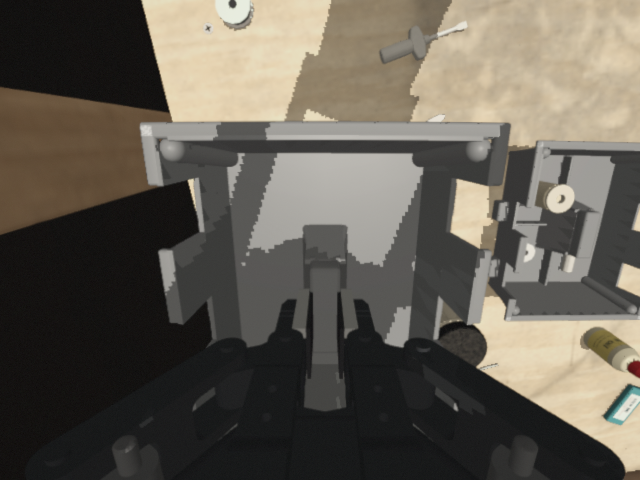

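play_rows:
  commands:
    - [-1,0,3,0.1,0]
    - [-1,0,4.4,0.12,0]
    - [-1,0,4.4,0.12,0]
    - [-1,0,4.4,0.12,0]
    - [-1,0,4.4,0.12,0]
    - [-1,0,3.27,0.12,0]
    - [-1,0,0,0,0]
    - [-1,0,0,0,0]
    - [-1,0,0,0,0]

```text
time_s: 34.85
tool_pos: [618.4, -13.8, 197.2]
ee_rot: [-1.991, 1.57, -2.14]
wrist_force: [0.6, 0.0, -2.3]
opening: 10.9
```

```bash
python3 - <<'E'
from fit import *
np.set_printoptions(precision=3,suppress=True)
s,T=tool(); print(s["time_s"],s["tool_pos"],s["opening"],s["wrist_force"],s["moment"],T)
c=cal("wrist"); im=snap("wrist","w18.png")
d=np.array([618.5,-12.6,200])-s["tool_pos"]; print(T.T@d)
snap("top","t18.png");snap("side","s18.png")
E
```

```text
34.85 [618.368 -13.824 197.229] 10.871205121244248 [ 0.604  0.006 -2.314] [ 0.031 -0.024  0.017] [[-0.     0.149  0.989]
 [-0.     0.989 -0.149]
 [-1.    -0.    -0.   ]]
[-2.772  1.229 -0.052]
```

View pics/w18.png

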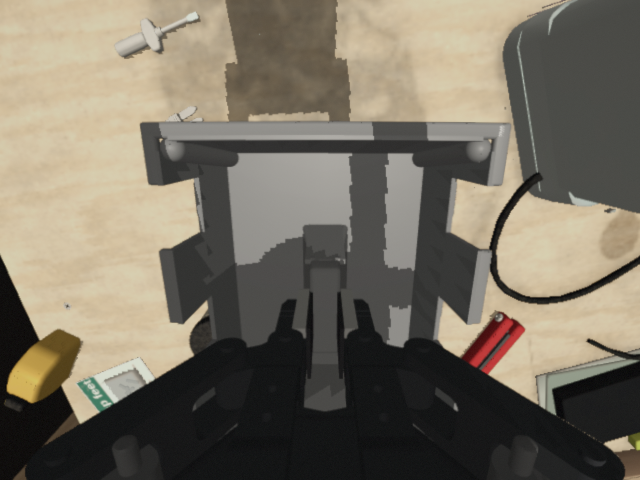

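View pics/t18.png

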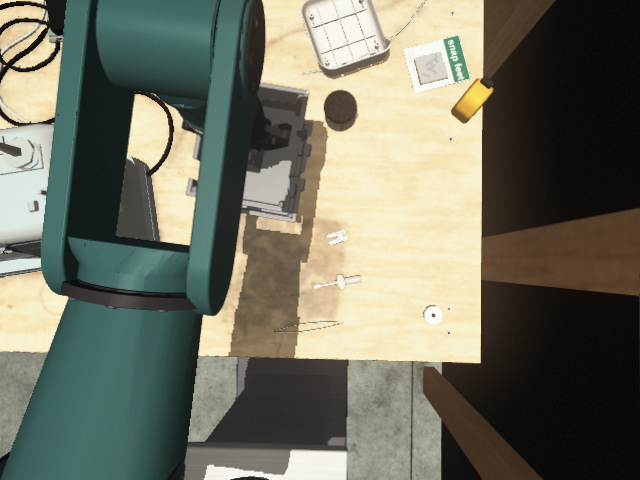

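View pics/s18.png

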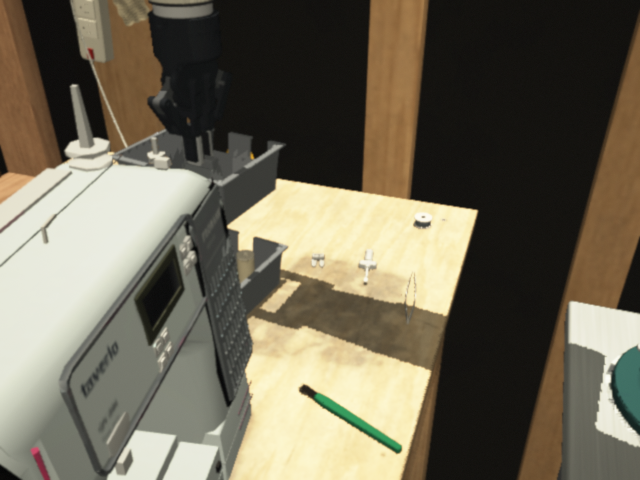

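play_rows:
  commands:
    - [-1,2,0.08,0,0]
    - [-1,2.5,0,0,0]
    - [-1,2,0,0,0]
    - [-1,1,0,0,0]
    - [-1,0.5,0,0,0]
    - [-1,0,0,0,0]
    - [-1,0,0,0,0]

```text
time_s: 35.88
tool_pos: [619.2, -12.0, 118.5]
ee_rot: [0.072, 1.569, -0.076]
wrist_force: [0.7, 0.4, -1.6]
opening: 10.7
```

```bash
python3 - <<'E'
from fit import *
np.set_printoptions(precision=3,suppress=True)
s,T=tool(); print(s["time_s"],s["tool_pos"],s["opening"],s["wrist_force"],s["moment"],T)
c=cal("wrist"); im=snap("wrist","w19.png")
v=[618.5,-12.6,np.radians(-8.6)]
print(project(c,world(v,[(-82,68,64),(-82,-68,64),(-27,68,64),(-27,-68,64)])))
snap("side","s19.png")
E
```

```text
35.875 [619.232 -12.041 118.459] 10.665576371380622 [ 0.713  0.446 -1.622] [-0.027  0.034  0.029] [[ 0.002  0.147  0.989]
 [-0.     0.989 -0.147]
 [-1.     0.     0.002]]
[[444.047 126.467]
 [202.707 126.048]
 [434.656 221.273]
 [211.979 220.891]]
```

View pics/w19.png

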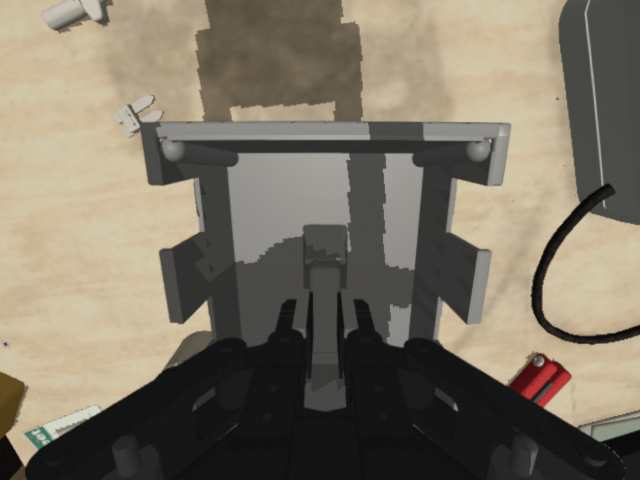

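View pics/s19.png

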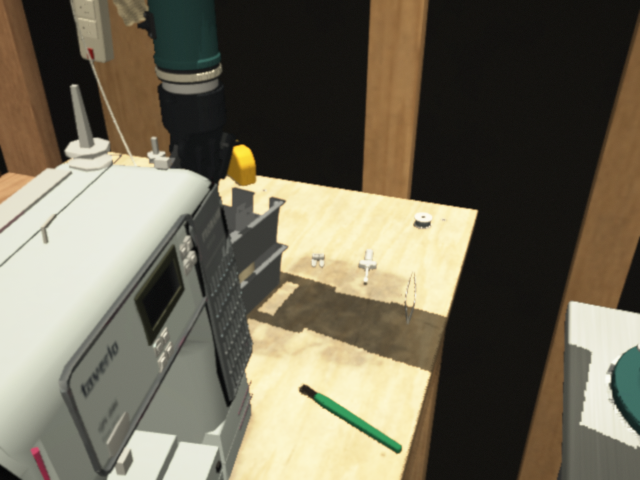

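play_rows:
  commands:
    - [-1,0.4,-0.05,-0.05,0]
    - [-1,0.3,0,0,0]
    - [-1,0.2,0,0,0]
    - [-1,0,0,0,0]
    - [-1,0,0,0,0]

```text
time_s: 36.6
tool_pos: [618.1, -12.3, 108.3]
ee_rot: [0.526, 1.571, 0.379]
wrist_force: [0.5, -0.1, -1.6]
opening: 10.5
```

play_rows:
  commands:
    - [-1,0.2,0,0,0]
    - [-1,0.1,0,0,0]
    - [-1,0,0,0,0]
    - [-1,0,0,0,0]

```text
time_s: 37.1
tool_pos: [618.3, -12.4, 105.8]
ee_rot: [0.139, 1.57, -0.008]
wrist_force: [-0.4, 0.1, 0.4]
opening: 11.0
```

play_rows:
  commands:
    - [-1,0.1,0,0,0]
    - [-1,0,0,0,0]
    - [-1,0,0,0,0]

```text
time_s: 37.48
tool_pos: [618.5, -12.4, 105.6]
ee_rot: [0.093, 1.569, -0.055]
wrist_force: [-1.8, 0.4, 5.0]
opening: 10.3
```

play_rows:
  commands:
    - [-0.6,-0.1,0,0,0]
    - [-0.4,0,0,0,0]
    - [-0.3,0,0,0,0]
    - [-0.3,0,0,0,0]
    - [-0.3,-0.8,0,0,0]
    - [-0.3,-2.5,0,0,0]
    - [-0.3,-4.5,0,0,0]
    - [-0.3,-5,0,0,0]
    - [-0.3,0,0,0,0]
    - [-0.3,0,0,0,0]
    - [-0.3,0,0,0,0]

```text
time_s: 38.85
tool_pos: [617.2, -12.3, 231.2]
ee_rot: [-3.133, 1.567, 3.003]
wrist_force: [0.3, -0.2, 0.2]
opening: 29.7
```

```bash
python3 - <<'E'
from fit import *
np.set_printoptions(precision=3,suppress=True)
s,T=tool(); print(s["time_s"],s["tool_pos"],s["opening"],s["wrist_force"],T)
c=cal("wrist"); im=snap("wrist","w20.png")
v=[618.4,-12.5,np.radians(171.4)]
for z in (0,58): print(project(c,np.array(world(v,[(82,68,64),(82,-68,64),(-82,-68,64),(-82,68,64)]))+[0,0,z]))
snap("side","s20.png")
E
```

```text
38.85 [617.227 -12.251 231.187] 29.6705734294901 [ 0.295 -0.194  0.162] [[-0.004  0.147  0.989]
 [ 0.001  0.989 -0.147]
 [-1.    -0.    -0.004]]
[[248.135 133.212]
 [401.106 133.493]
 [390.23  300.33 ]
 [258.456 300.096]]
[[230.537 131.939]
 [418.633 132.284]
 [402.648 331.155]
 [245.874 330.879]]
```

View pics/w20.png

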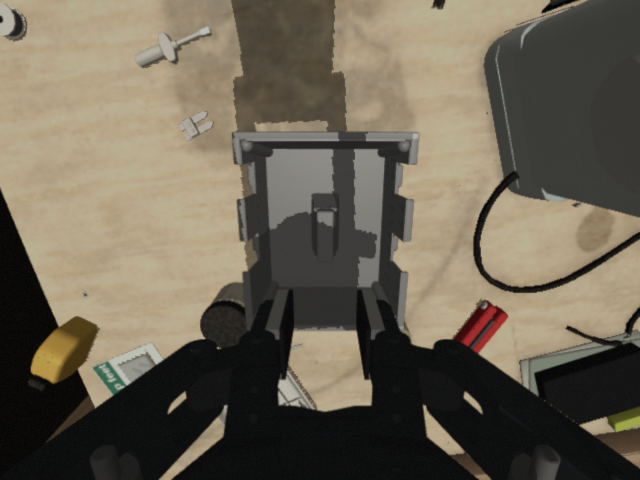

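View pics/s20.png

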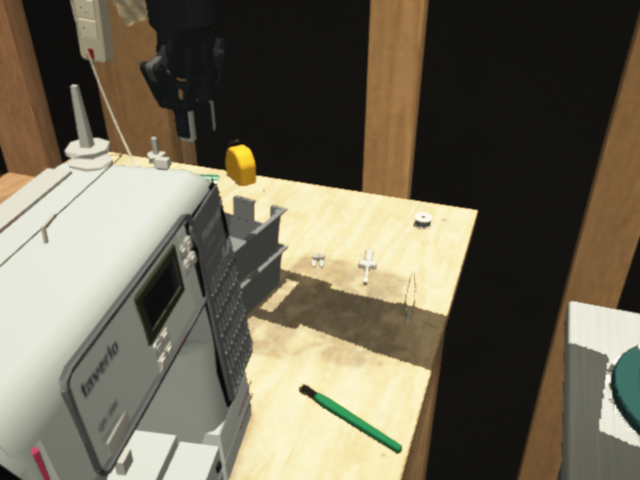

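play_rows:
  commands:
    - [-0.3,0,-2,-5,0]
    - [-0.3,0,-2,-5,0]
    - [-0.3,0,-2,-5,0]
    - [-0.3,0,-2,-5,0]
    - [-0.3,0,-2,-3,0]
    - [-0.3,0,0,0,0]
    - [-0.3,0,0,0,0]
    - [-0.3,0,0,0,0]

```text
time_s: 39.95
tool_pos: [376.4, -77.1, 232.9]
ee_rot: [2.621, 1.57, 2.474]
wrist_force: [0.6, -0.5, 0.2]
opening: 30.3
```

```bash
python3 - <<'E'
from fit import *
np.set_printoptions(precision=1,suppress=True)
s,T=tool(); print(s["time_s"],s["tool_pos"])
v=[618.4,-12.5,np.radians(-8.6)]
L=[(82,68,64),(82,-68,64),(-82,-68,64),(-82,68,64)]
for n in ("top","side","wrist"):
    c=cal(n); im=snap(n,f"{n}21.png")[:,:,::-1].copy()
    for z,col in ((0,(0,255,0)),(58,(0,0,255))):
        p=project(c,world(v,L)+[0,0,z]); print(n,z,p.tolist())
        cv2.polylines(im,[np.round(p*16).astype(np.int32)],True,col,1,cv2.LINE_AA,4)
    p=project(c,world(v,[(0,0,60)]))[0]; x,y=int(p[0]),int(p[1])
    x=min(max(x,130),510);y=min(max(y,110),370)
    cv2.imwrite(f"pics/{n}21o.png",cv2.resize(im[y-110:y+110,x-130:x+130],None,fx=2.7,fy=2.7,interpolation=cv2.INTER_CUBIC))
E
```

```text
39.95 [376.4 -77.1 232.9]
top 0 [[230.3378652589598, 107.37944611668084], [313.51652777768896, 121.398920655416], [295.7273176071316, 221.8485297652503], [211.92585139785461, 207.37948531050432]]
top 58 [[222.4925923322021, 95.58423695090104], [311.8815983896227, 110.62457873468463], [292.7377404970188, 218.5700338545001], [202.63687382673936, 203.02177571426927]]
side 0 [[128.5126952862215, 260.88294542630746], [193.23589729830388, 216.7504781509341], [288.7118528349605, 244.037310854152], [231.9745591686639, 295.5052889609383]]
side 58 [[121.02786976653542, 222.4808960132363], [188.83140494057645, 181.2799536821792], [287.60704140085807, 206.94850305145837], [228.34718980781525, 255.34606412323996]]
wrist 0 [[456.6528762890392, 461.27798722952554], [349.32661258963464, 462.24297450735355], [353.36996096556993, 351.9486703970243], [476.25988259483927, 351.4819952522128]]
wrist 58 [[475.57359475711814, 508.32439359496874], [352.92215704300094, 510.0228935810432], [358.40756697031475, 389.7353973301937], [502.3285260721158, 388.6478817305323]]
```

View pics/top21o.png

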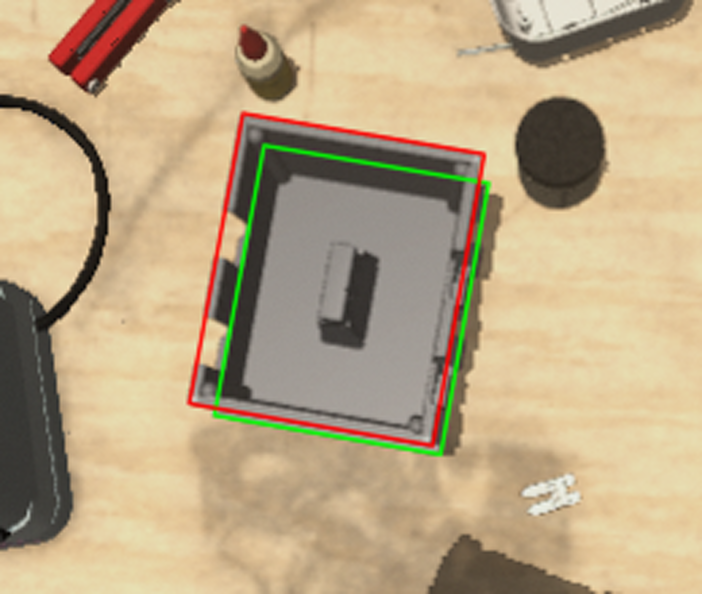

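View pics/side21o.png

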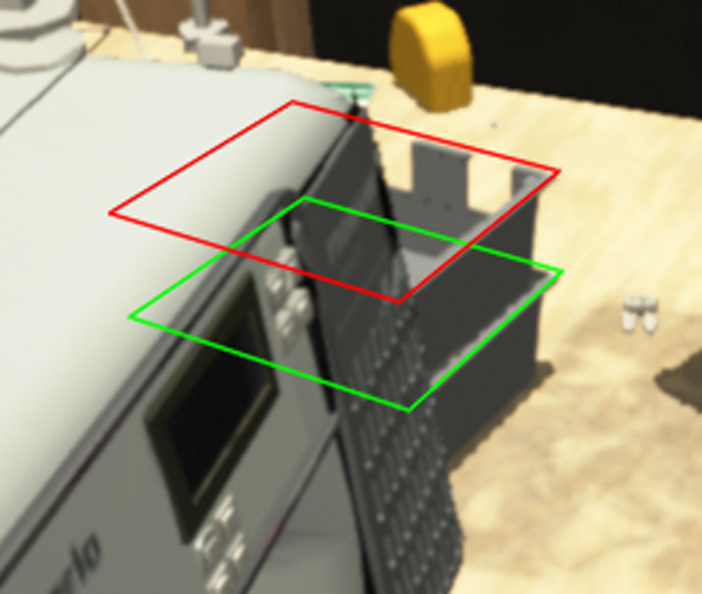

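View pics/wrist21.png

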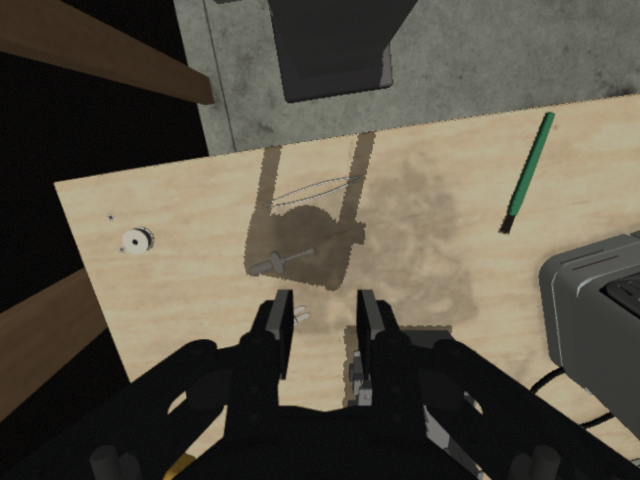

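```bash
python3 - <<'E'
import cv2
im=cv2.imread("pics/side21.png")
cv2.imwrite("pics/side21z.png",cv2.resize(im[165:290,215:315],None,fx=6,fy=4.8,interpolation=cv2.INTER_CUBIC))
E
```

```text
(no output)
```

View pics/side21z.png

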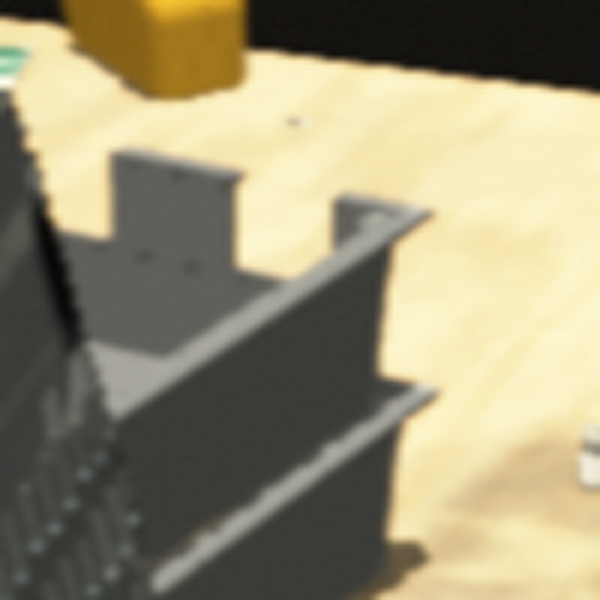

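```bash
python3 - <<'E'
import cv2
im=cv2.imread("pics/w20.png")
cv2.imwrite("pics/w20z.png",cv2.resize(im[125:340,225:425],None,fx=4,fy=2.79,interpolation=cv2.INTER_CUBIC))
E
```

```text
(no output)
```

View pics/w20z.png

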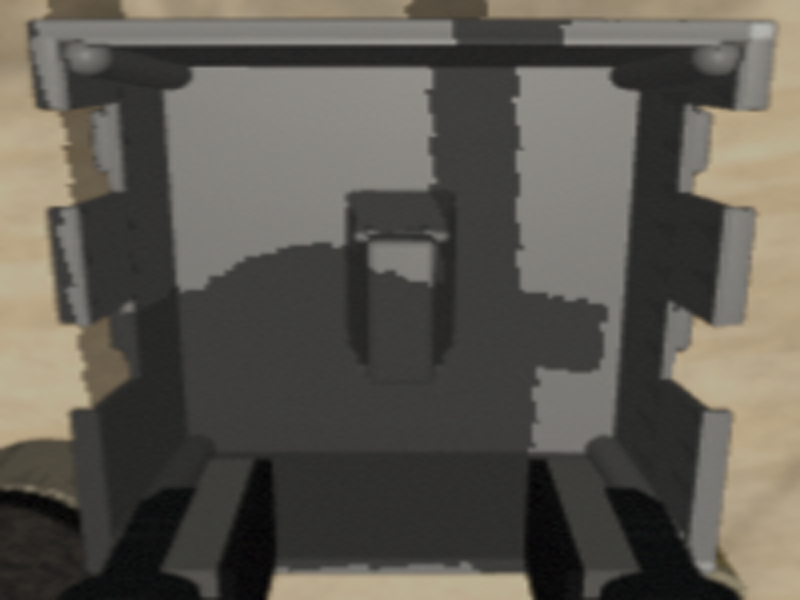

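```bash
python3 - <<'E'
from fit import *
np.set_printoptions(precision=3,suppress=True)
d=np.load("rel.npz"); c=cal("wrist")
T=np.array([[-.004,.147,.989],[.001,.989,-.147],[-1,0,-.004]]); U,_,Vt=np.linalg.svd(T); T=U@Vt
c["eye"]=np.array([617.227,-12.251,231.187])+T@d["er"]; c["orientation"]=R.from_matrix(T@d["Rr"]).as_euler('xyz')
L=[];p=[]
for x,l,rr,row in [(82,30,775,20),(59,39,768,108),(33,50,755,208),(-1,62,742,323),(-27,72,730,410),(-82,88,716,572)]:
    L+=[(x,68,64),(x,-68,64)]; p+=[(l/4+225,row/2.79+125),(rr/4+225,row/2.79+125)]
L=np.array(L,float);p=np.array(p)
f=lambda v:(project(c,(R.from_euler('ZYX',[v[3],v[4],v[5]]).apply(L)+v[:3]))-p).ravel()
s=least_squares(f,[618,-12,58,2.99,0,0],x_scale=[1,1,1,.01,.01,.01],loss='soft_l1')
print(s.x,np.degrees(s.x[3]),np.abs(s.fun).mean()); print(s.fun.reshape(-1,2))
J=s.jac; print(np.sqrt(np.diag(np.linalg.inv(J.T@J)))*0.7)
E
```

```text
[618.869 -11.616  56.221   2.993   0.006   0.001] 171.47986151884362 0.3359088793643347
[[-0.004 -0.056]
 [ 0.131  0.065]
 [ 0.024  0.568]
 [-0.479  0.662]
 [-0.221 -0.757]
 [ 0.176 -0.693]
 [-0.067  0.342]
 [ 0.16   0.374]
 [-0.251 -0.52 ]
 [ 0.763 -0.51 ]
 [ 0.373  0.186]
 [-0.522  0.158]]
[0.507 0.56  0.514 0.003 0.008 0.011]
```

```bash
python3 - <<'E'
from loc import *
r.snapshot("top")
seg("big_bobbin","top",5); seg("long_driver","top",5)
print(r.read_state()["time_s"], r.close_job())
E
```

```text
big_bobbin top score 0.52 n 250 mean [ 379.9 -296.6] axis [0.371 0.929] rect [ 379.8 -296.1] [26.7 30.1] 1.4
long_driver top score 0.57 n 327 mean [ 432.4 -145.2] axis [-0.196  0.981] rect [ 432.5 -137.3] [77.4 25.4] 88.3
the job is handed in; nothing more can be done
40.25 None
```

I packed the three parts in the divided tray, set the plain tray on top turned end for end, and handed the job in at 40.3 s. The hand-in reported no verdict.

**Parts**
- The last picture before the plain tray went on showed all three in their own bays. Positions below are from the picture fits, in the divided tray's frame.
- The short driver lies in the long bay at about (21, 24) mm, measured just after I placed it.
- The small bobbin lies flat at about (30, −29) mm in the bay at the close-notch end.
- The spool stands upright in the other square bay. I judged that by eye only.

**Plain tray**
- It came to rest on the lower tray at the expected height. Pressing down gave about 5 N.
- A fit of the wrist picture after release put its underside at about 56 mm, with tilt under 0.01 rad and position within about 1 mm of the divided tray's centre. Its direction was within 0.1° of half a turn to it.
- The two height checks disagreed slightly: the side view gave about 59 mm against 56 mm. Both are inside 55 to 61 mm, but the calibration is only good to about 2 mm.

**Left alone**
- The longer driver and the big bobbin were within about 1 mm of their starting positions.

**Disturbance**
- Light finger or linkage contact while placing the driver and the bobbin turned the divided tray about 5° and shifted it a few mm. I measured it again before placing the spool and the plain tray.

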